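# Date-mark the snack tubs and put them in a row on the shelf

### The job

Stand all the lidded snack tubs upright, side by side, on the black mat of the date-marking press, then swing the press's lever down to its stop, hold it there for a moment to mark them all at once, and let it return fully up. Then set every tub upright and square in an outlined space of its own on the low white shelf, broad sides towards one another so that they make a neat row, and leave the lunch box, mug and jar alone.

Things in the scene. Friction and masses are not known exactly. Their poses are not given: they have to be found in the camera images.
- press: Hand date-marking press, fixed, facing the robot. Origin: on the counter under its mat's centre; x to its rear, y to its left, z up. Bed: flat plate from x = -65 to 120 mm, 250 mm wide, top 20 mm above the counter; flush black mat 70 (x) by 212 (y) mm centred at the origin. A fence 45 mm high closes each end of the bed (y = +-113 mm). The housing (x from 120 mm) is 60 mm high. Four tubs fit side by side, e.g. at y = -84, -28, 28, 84 mm.
- bed_mid (a point): Centre of the mat on the bed's top face, 20 mm above the counter. When the lever is at its stop, the steel stamp bar (across the bed, 130 mm from the hinge, borne by two arms at press y = +-122 mm) comes down to 74 mm above the counter, just on the tops of tubs standing on the mat.
- lever (a joint): Sprung lever, rad: 0 raised at rest (pointing up, leaning 5 degrees to the rear), growing as it swings forwards and down to the front of the press, 1.658 at its stop (level). A spring returns it: about 3 N at the grip near rest, 9 N at the stop; let go, it swings back up by itself, damped.
- lever_hinge (a point): Point on the lever's hinge axis at mid-width, 130 mm behind the mat's centre, 83 mm above the counter. The hinge axis is the press's y.
- lever_grip (a point): Middle of the lever's free grip: a level black round bar along the press's y, 24 mm in diameter and 85 mm long, on the outer side of the right-hand arm (press y = -127 to -212 mm, this point at -170 mm), 210 mm from the hinge axis; at rest about 292 mm above the counter, at the stop 83 mm. Clear from above.
- shelf: Low white shelf board, fixed, 250 mm (its x, the row's direction) by 110 mm (its y) and 20 mm high; origin under its centre on the counter, z up. Four outlined spaces in a row on top; a fence 45 mm high across each end (inner faces at shelf x = +-114 mm).
- space0 (a point): Centre of outlined space 0 of the shelf's row, on its top face (20 mm above the counter), at shelf x = -84 mm, y = 0. Each outline is 50 mm (shelf x) by 66 mm (shelf y).
- space1 (a point): Centre of outlined space 1 of the shelf's row, on its top face (20 mm above the counter), at shelf x = -28 mm, y = 0. Each outline is 50 mm (shelf x) by 66 mm (shelf y).
- space2 (a point): Centre of outlined space 2 of the shelf's row, on its top face (20 mm above the counter), at shelf x = 28 mm, y = 0. Each outline is 50 mm (shelf x) by 66 mm (shelf y).
- space3 (a point): Centre of outlined space 3 of the shelf's row, on its top face (20 mm above the counter), at shelf x = 84 mm, y = 0. Each outline is 50 mm (shelf x) by 66 mm (shelf y).
- tub0: Closed snack tub, one of up to four alike: a rigid white box with a grey lid, 60 mm (its x) by 46 mm (its y) by 52 mm tall in all, 0.2 kg; origin at the centre of its underside, z up. Its two broad sides (60 by 52 mm, with a brown label) look along its y. Starts standing on the counter, lid up. May be absent.
- tub1: Closed snack tub, one of up to four alike: a rigid white box with a grey lid, 60 mm (its x) by 46 mm (its y) by 52 mm tall in all, 0.2 kg; origin at the centre of its underside, z up. Its two broad sides (60 by 52 mm, with a brown label) look along its y. Starts standing on the counter, lid up. May be absent.
- tub2: Closed snack tub, one of up to four alike: a rigid white box with a grey lid, 60 mm (its x) by 46 mm (its y) by 52 mm tall in all, 0.2 kg; origin at the centre of its underside, z up. Its two broad sides (60 by 52 mm, with a brown label) look along its y. Starts standing on the counter, lid up. May be absent.
- tub3: Closed snack tub, one of up to four alike: a rigid white box with a grey lid, 60 mm (its x) by 46 mm (its y) by 52 mm tall in all, 0.2 kg; origin at the centre of its underside, z up. Its two broad sides (60 by 52 mm, with a brown label) look along its y. Starts standing on the counter, lid up. May be absent.
- lunchbox: Bystander: clear open lunch box 150 x 210 x 55 mm with food; origin under its centre. Leave alone.
- mug: Bystander: white mug, 80 mm wide, 90 mm high; origin under its centre. Leave alone.
- jar: Bystander: glass jar 80 mm wide, 110 mm high; origin under its centre. Leave alone.

How it is judged:
By the outcome, as a careful person would: the job done as asked, in the order asked, and still so for the second after the job is handed in, with the robot touching nothing.
Of tub0, tub1, tub2, tub3 only 2 to 4 are there at a start; the rules pass over those that are not, and their reading is None.
At some moment in a run one of tub0, tub1, tub2, tub3 may be knocked a few centimetres aside while the robot is not near it.
It also fails if it takes over 210 s, if anything falls off the work surface, if the arm or the gripper's body presses on something with over 40 N, if the wrist force passes 120 N, or if a joint passes its speed limit or range.

### The arm

A 7-joint arm with a two-finger parallel gripper is mounted at the origin on the work surface. World frame = base frame: x ahead of the robot, y to its left, z up, the work surface at z = 0. Lengths are in mm, angles in rad, forces in N, time in s.
With the tool pointing down it reaches from about 425 to 1025 mm from the base axis. Payload 3.6 kg.
Tool frame: the origin (TCP) lies midway between the tips of the shut fingers; the grasp point (between the pads) lies 19 mm behind it; z points along the fingers, y is the line along which they close (so a half turn about z gives the same grasp; the last joint's range is limited). The gripper opens to 85 mm and grips with 20 to 120 N. Pads are 22 mm wide; open, the fingers measure 114 mm over their backs; the gripper's body (76 mm by 85 mm) begins 54 mm behind the grasp point. The pads swing forward as they close: fully open they stand 13 mm farther back than shut.
Start: joints at [-1.238, 0.591, 0.048, 1.609, -0.033, 0.943, -0.034], TCP at [300.117, 659.969, 231.302] pointing down, gripper open.
Joint ranges: [-2.69, 2.69], [-0.47, 2.24], [-1.27, 1.36], [0.19, 2.51], [-1.53, 4.68], [0.08, 2.07], [-3.09, 3.09]. Speed limits (rad/s): [2.57, 2.57, 3.14, 3.14, 3.14, 3.14, 3.14].

### API

Orientations are given as [roll, pitch, yaw] about the fixed x, y, z axes, in that order (R = Rz(yaw) Ry(pitch) Rx(roll)).
In Python, from cell import robot gives the robot as it stands. The module is installed in compiled form; this text tells all that it offers.
- The arm moves only by the tool jog_arm, never from a script. Its argument "series" is a list of rows, each a list of 3 entries, a list of its own where there are three numbers: the shift along the tool's x, y, z each as a share of 0.2 m, from -1 to 1, then the turn, a rotation vector about the tool's x, y, z each as a share of 360 degrees, from -1 to 1, then the finger opening in mm, from 0 to 85.4. In form: [[[dx, dy, dz], [wx, wy, wz], fingers], ...]. A call has 1 to 8 rows; each row is the pose to reach, as a shift and turn from the pose commanded when the call began, along the tool's axes at that moment, turning the shorter way round; what a row does not reach only later rows make up. A row lasts 1/10 s, in which the tool goes at most 50 mm and 8.59 degrees, less where a joint would pass 70% of its speed; a pose out of reach is approached as far as the arm can. A call with a number of a shift or a turn outside -1 to 1 is refused whole. A call with a gripper value outside its range is refused whole. The fingers move at their own pace and stop on an object; "grip_force" is the grip in N (left out, the last holds). Time passes only in rows, so rows that repeat a pose let the fingers close. It gives the time, the measured TCP pose, the force, the opening and the grip force at its end, in the units of the state.
- robot.sense(): the state, without advancing time (a new reading comes with each control period).
- robot.read_camera(name): name is "scene" or "top" or "wrist"; returns a dict with "pixels" (384x512x3 uint8, red, green, blue), "depth" (384x512 float32, mm along the optical axis (not along the pixel's ray), 0 where there is no reading), "camera_matrix" (3x3 intrinsics, pixels), "extrinsics" (4x4, takes a point from camera to world coordinates). Camera axes: x right, y down, z forward; pixel columns grow to the right and rows downward; lengths in mm; the calibration is good to about 2 mm. A picture is of the moment at which its call begins.
- robot.job_done(): hands the job in; it is judged then, once.
Trained networks look in a picture, given as the dict that the camera call returned (one of the last four; its "shot" number tells which), for a name from the list of things; names that differ only in an ending like _2 or _b are one class to them, and where a whole thing is asked for, a point or a joint stands for the part that bears it (a point fixed in the world has none). Each returns a list of dicts, best first, with "conf" (0 to 1); they miss things now and then, are a little off and sometimes report something else, mostly with a low value. They report only what shows in the picture. A call takes as long as a camera call.
- robot.find_in(picture, name): "position" ([column, row] in pixels, amid what is visible of it).
- robot.silhouettes(picture, name): "region" (384x512 bool, what is visible of it) and "position" ([column, row] in pixels, amid what is visible of it).
The state is a dict: "time_s": time; "joint_pos": joint angles; "joint_velocities": joint speeds; "tau": joint torques, N m; "eef_pos": TCP position; "tcp_rot": TCP orientation; "wrist_force": force on the tool from outside, world axes, zero at the start; "wrist_torque": the same for the moment, N m; "width": finger opening in mm; "grasp_force": force on a finger pad.
Only numpy, scipy, OpenCV 4.12 (cv2) and the standard library are available. Lean on these libraries where they do the work, as an engineer would, in place of code of your own. Each camera call takes 0.05 s, during which the arm holds its last target. There are 200 camera calls.

## Working session

There is one attempt and no reset: what is moved stays moved. The work goes in short steps, Python scripts to look and compute and a tool call to move; the robot and the scene stay as the last step left them, time stands still between calls to the robot, and variables do not carry over. Pictures are saved under pics/ and viewed, at most 14 in all, crops included, and the job is handed in when it is done.

Besides the shell and the picture viewer there is one more tool, called by a JSON object that holds its "name" and its "arguments", one argument or row to a line. jog_arm: Moves the arm, as the interface text tells. Its arguments: {"type":"object","properties":{"series":{"type":"array","items":{"type":"array"}},"grip_force":{"type":"number"}},"required":["series"]}

```bash
mkdir -p pics; cat > h.py <<'E'
import numpy as np,cv2
from cell import robot
def cloud(p):
    d=p["depth"];K=p["camera_matrix"];v,u=np.mgrid[:384,:512]
    P=np.stack([(u-K[0,2])/K[0,0]*d,(v-K[1,2])/K[1,1]*d,d,np.ones_like(d)],-1)@np.array(p["extrinsics"]).T
    P=P[...,:3]; P[d<=0]=np.nan; return P
def save(p,n): cv2.imwrite(f"pics/{n}.png",p["pixels"][...,::-1])
E
python3 - <<'E'
from h import *
s=robot.sense();print({k:np.round(v,3) for k,v in s.items()})
a=[]
for n in("top","scene"):
    p=robot.read_camera(n);a.append(p["pixels"]);P=cloud(p);print(n,np.round(p["extrinsics"],2).tolist())
    for t in("tub0","press","shelf","lever_grip","lunchbox","mug","jar"):
        for r in robot.silhouettes(p,t)[:5]:
            m=r["region"];Q=P[m];Q=Q[~np.isnan(Q[:,0])]
            print(t,round(r["conf"],2),np.round(r["position"]),m.sum(),np.round(np.median(Q,0)),np.round(np.percentile(Q,[2,98],axis=0)).tolist())
cv2.imwrite("pics/a.png",cv2.resize(np.vstack(a),(448*1,672))[:, :, ::-1][:600] if 0 else cv2.resize(np.hstack(a),(800,300))[...,::-1])
cv2.imwrite("pics/top.png",a[0][...,::-1])
E
```

```text
{'time_s': np.float64(0.0), 'joint_pos': array([-1.237,  0.592,  0.048,  1.61 , -0.033,  0.943, -0.034]), 'joint_velocities': array([-0.001, -0.   ,  0.   ,  0.002,  0.   , -0.002,  0.   ]), 'tau': array([-0.0000e+00, -5.4868e+01,  1.5470e+00, -1.9812e+01,  9.0000e-03,
        9.0000e-03,  0.0000e+00]), 'eef_pos': array([299.737, 659.205, 230.123]), 'tcp_rot': array([-3.139,  0.   ,  2.715]), 'wrist_force': array([-0.389,  0.018,  0.47 ]), 'wrist_torque': array([-0.046, -0.02 ,  0.045]), 'grasp_force': np.float64(0.0), 'width': np.float64(85.468)}
top [[0.0, -1.0, 0.04, 569.69], [-1.0, -0.0, 0.01, -30.86], [-0.01, -0.04, -1.0, 1135.29], [0.0, 0.0, 0.0, 1.0]]
tub0 0.88 [215. 198.] 320 [575.  86.  52.] [[554.0, 58.0, 9.0], [597.0, 118.0, 56.0]]
tub0 0.55 [217. 225.] 286 [494.  87.  51.] [[471.0, 61.0, 22.0], [515.0, 118.0, 56.0]]
tub0 0.46 [153. 216.] 2938 [519. 288.  19.] [[403.0, 235.0, 13.0], [639.0, 343.0, 45.0]]
press 0.85 [290. 215.] 6976 [ 521. -141.   21.] [[394.0, -302.0, 16.0], [626.0, -12.0, 302.0]]
shelf 0.84 [154. 216.] 2962 [519. 288.  19.] [[403.0, 234.0, 4.0], [639.0, 3
[... 801 characters left out ...]
589.  83.  48.] [[555.0, 60.0, 0.0], [602.0, 117.0, 55.0]]
press 0.83 [208. 213.] 5862 [ 598. -141.   59.] [[395.0, -300.0, 1.0], [636.0, 0.0, 301.0]]
shelf 0.96 [328. 182.] 2034 [529. 287.  19.] [[405.0, 236.0, 7.0], [646.0, 344.0, 44.0]]
lever_grip 0.98 [204. 198.] 1575 [ 609. -173.  223.] [[577.0, -322.0, 94.0], [631.0, -0.0, 304.0]]
lunchbox 0.95 [273. 276.] 4220 [785. -34.  26.] [[714.0, -139.0, -0.0], [865.0, 69.0, 56.0]]
mug 0.88 [357. 228.] 936 [752. 259.  55.] [[707.0, 216.0, 5.0], [790.0, 301.0, 90.0]]
mug 0.6 [212. 214.] 5783 [ 599. -143.   59.] [[397.0, -305.0, 7.0], [636.0, -4.0, 301.0]]
jar 0.72 [206. 279.] 1046 [ 759. -229.   92.] [[707.0, -263.0, 6.0], [778.0, -193.0, 113.0]]
```

View pics/a.png

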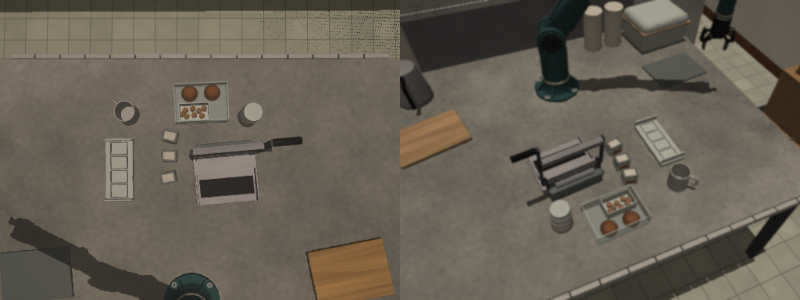

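The picture shows three tubs between shelf (left) and press (right) in the top view. Next I measure accurate poses.

```bash
cat >> h.py <<'E'
def rect(Q):
    (c,w,a)=cv2.minAreaRect(np.asarray(Q,np.float32)[:,:2]); 
    if w[0]<w[1]: w=w[::-1];a+=90
    return np.round(c,1),np.round(w,1),round((a+90)%180-90,1)   # angle of long side, deg
def blobs(P,lo,hi,box,minpx=40):
    m=(P[...,2]>lo)&(P[...,2]<hi)&(P[...,0]>box[0])&(P[...,0]<box[1])&(P[...,1]>box[2])&(P[...,1]<box[3])
    n,l=cv2.connectedComponents(m.astype(np.uint8))
    return [P[l==i] for i in range(1,n) if (l==i).sum()>=minpx]
def tubs(p,box=(400,720,30,200),lo=44,hi=62):
    for Q in blobs(cloud(p),lo,hi,box): print("blob",len(Q),rect(Q),"mean",np.round(Q.mean(0),1))
E
python3 - <<'E'
from h import *
for n in("top","scene"):
    p=robot.read_camera(n);P=cloud(p);print(n,p["camera_matrix"][0,0])
    tubs(p)
    g=p["pixels"].max(-1)
    m=(g<60)&(abs(P[...,2]-20)<8)&(P[...,0]>380)&(P[...,0]<600)&(P[...,1]<0)&(P[...,1]>-290)
    k,l,st,_=cv2.connectedComponentsWithStats(m.astype(np.uint8));i=1+st[1:,4].argmax();print("mat",(l==i).sum(),rect(P[l==i]),P[l==i].mean(0))
    r=robot.silhouettes(p,"shelf")[0]["region"];Q=P[r];Q=Q[Q[:,2]>12];print("shelf",rect(Q),np.nanmean(Q,0)); F=Q[Q[:,2]>35];print([ (f.mean(0).round(1),len(f)) for f in (F[F[:,0]<520],F[F[:,0]>520])])
    for Q in blobs(P,130,320,(500,700,-400,50)):
        print("lever",rect(Q),np.round(Q.mean(0)))
    G=P[(P[...,2]>270)&(P[...,2]<320)&(P[...,0]>520)&(P[...,0]<680)&(P[...,1]<-100)&(P[...,1]>-400)]; print("grip",len(G), np.round(np.percentile(G,[1,50,99],axis=0),0).tolist() if len(G) else 0)
    H=P[(abs(P[...,2]-60)<5)&(P[...,0]>540)&(P[...,0]<700)&(P[...,1]<20)&(P[...,1]>-300)];print("housing",rect(H))
    B=P[(abs(P[...,2]-20)<6)&(P[...,0]>380)&(P[...,0]<660)&(P[...,1]<10)&(P[...,1]>-290)];print("bed",rect(B))
    save(p,n+"0")
t=cv2.imread("pics/top0.png")[110:290,120:400];cv2.imwrite("pics/tc.png",cv2.resize(t,None,fx=2.8,fy=2.8))
E
```

```text
top 359.3822461230054Traceback (most recent call last):
  File "<stdin>", line 4, in <module>
  File "h.py", line 17, in tubs
    for Q in blobs(cloud(p),lo,hi,box): print("blob",len(Q),rect(Q),"mean",np.round(Q.mean(0),1))
                                                            ~~~~^^^
  File "h.py", line 9, in rect
    (c,w,a)=cv2.minAreaRect(np.asarray(Q,np.float32)[:,:2]);
            ~~~~~~~~~~~~~~~^^^^^^^^^^^^^^^^^^^^^^^^^^^^^^^^
cv2.error: OpenCV(4.12.0) /io/opencv/modules/imgproc/src/convhull.cpp:143: error: (-215:Assertion failed) total >= 0 && (depth == CV_32F || depth == CV_32S) in function 'convexHull'
```

```bash
sed -i 's/np.asarray(Q,np.float32)\[:,:2\]/np.ascontiguousarray(np.asarray(Q,np.float32)[:,:2])/' h.py
cat > m.py <<'E'
from h import *
for n in("top","scene"):
    p=robot.read_camera(n);P=cloud(p);print(n,p["camera_matrix"][0,0])
    tubs(p)
    g=p["pixels"].max(-1)
    m=(g<60)&(abs(P[...,2]-20)<8)&(P[...,0]>380)&(P[...,0]<600)&(P[...,1]<0)&(P[...,1]>-290)
    k,l,st,_=cv2.connectedComponentsWithStats(m.astype(np.uint8));i=1+st[1:,4].argmax();print("mat",(l==i).sum(),rect(P[l==i]),P[l==i].mean(0))
    r=robot.silhouettes(p,"shelf")[0]["region"];Q=P[r];Q=Q[Q[:,2]>12];print("shelf",rect(Q),np.nanmean(Q,0)); F=Q[Q[:,2]>35];print([ (f.mean(0).round(1),len(f)) for f in (F[F[:,0]<520],F[F[:,0]>520])])
    for Q in blobs(P,130,320,(500,700,-400,50)):
        print("lever",rect(Q),np.round(Q.mean(0)))
    G=P[(P[...,2]>270)&(P[...,2]<320)&(P[...,0]>520)&(P[...,0]<680)&(P[...,1]<-100)&(P[...,1]>-400)]; print("grip",len(G), np.round(np.percentile(G,[1,50,99],axis=0),0).tolist() if len(G) else 0)
    H=P[(abs(P[...,2]-60)<5)&(P[...,0]>540)&(P[...,0]<700)&(P[...,1]<20)&(P[...,1]>-300)];print("housing",rect(H))
    B=P[(abs(P[...,2]-20)<6)&(P[...,0]>380)&(P[...,0]<660)&(P[...,1]<10)&(P[...,1]>-290)];print("bed",rect(B))
    save(p,n+"0")
t=cv2.imread("pics/top0.png")[110:290,120:400];cv2.imwrite("pics/tc.png",cv2.resize(t,None,fx=2.8,fy=2.8))
E
python3 m.py
```

```text
top 359.3822461230054
blob 300 (array([652.2,  86.4]), array([60.8, 45.9]), 77.3) mean [651.9  85.8  51.6]
blob 302 (array([574.2,  88.5]), array([60.5, 45.4]), 89.5) mean [574.9  88.3  51.5]
blob 308 (array([490.2,  91.3]), array([60.2, 46. ]), -78.7) mean [490.2  90.8  51.3]
mat 1493 (array([ 455.2, -138.4]), array([211. ,  68.4]), -84.7) [ 455.16321656 -138.0801205    20.37060525]
shelf (array([520. , 289.5]), array([249.7, 111.1]), 1.0) [519.42698079 288.60839713  20.65547949]
[(array([403.5, 289. ,  43.5]), 78), (array([637.5, 288.3,  44. ]), 69)]
lever (array([ 598.7, -166.9]), array([337.7,  35.1]), -84.0) [ 602. -171.  245.]
grip 436 [[603.0, -333.0, 274.0], [616.0, -284.0, 301.0], [631.0, -240.0, 306.0]]
housing (array([ 632.4, -128.4]), array([230.8, 117.6]), -85.1)
bed (array([ 481.2, -135.3]), array([250. , 184.5]), -84.7)
scene 462.58993770086505
blob 213 (array([494.9,  93.2]), array([60.6, 54.1]), -77.6) mean [494.1  91.9  50.8]
blob 234 (array([577.4,  90.7]), array([61.7, 49.4]), 86.4) mean [578.7  89.4  50.9]
blob 253 (array([654.6,  87.9]), array([61.2, 49.5]), 78.3) mean [655.7  87.3  50.7]
blob 41 (array([711.3,  50.3]), array([39.5, 13.8]), 85.4) mean [711.9  50.4  50.7]
mat 194 (array([ 477.8, -124.9]), array([189.6,  18.2]), -84.7) [ 479.06395413 -127.51855266   19.93330481]
shelf (array([523.2, 292.1]), array([254.1, 115.4]), 1.3) [525.1216364  288.75426209  21.54698068]
[(array([406.3, 286.6,  41.6]), 76), (array([641.1, 290.1,  41.8]), 94)]
lever (array([ 602.1, -165.1]), array([338.2,  36.9]), -84.3) [ 609. -167.  233.]
grip 380 [[607.0, -332.0, 274.0], [625.0, -286.0, 299.0], [634.0, -239.0, 306.0]]
housing (array([ 603.4, -123.7]), array([222.4,  57. ]), -84.3)
bed (array([ 510.3, -130.9]), array([250.2, 245.9]), -84.7)
```

View pics/tc.png

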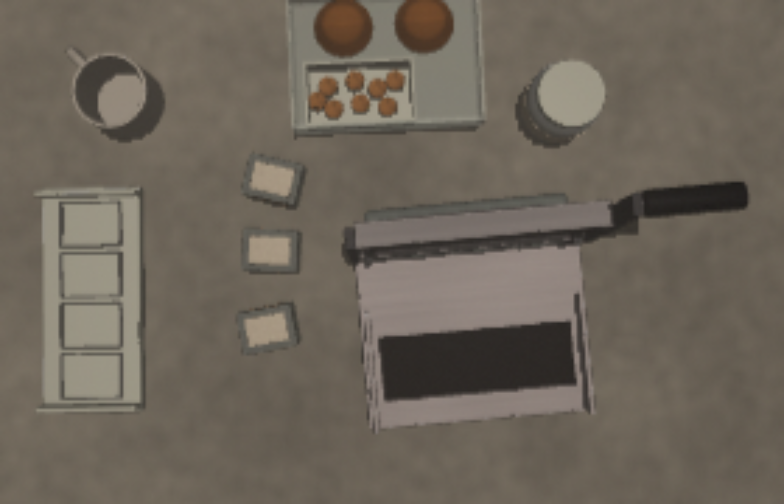

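Three tubs are present (tc.png: centres near (272,180), (270,250), (268,328)), with the shelf on the left and the press on the right, yawed about 5°. No fourth tub shows.

```bash
cat >> h.py <<'E'
from scipy.spatial.transform import Rotation as Rn
def go(*wps):
    s=robot.sense();p0=s["eef_pos"];R0=Rn.from_euler("xyz",s["tcp_rot"])
    print("at",np.round(p0,1),"yaw",round(np.degrees(s["tcp_rot"][2]),1),"w",round(float(s["width"]),1),"t",s["time_s"],"F",np.round(s["wrist_force"],1),"j7",round(s["joint_pos"][6],2))
    for x,y,z,c in wps:   # c closing-line angle deg (mod 180)
        d=R0.inv().apply(np.array([x,y,z])-p0)/200
        yaws=[c+90,c-90]; cy=np.degrees(s["tcp_rot"][2])
        yw=min(yaws,key=lambda a:abs((a-cy+180)%360-180))
        r=(R0.inv()*Rn.from_euler("xyz",[180,0,yw],degrees=True)).as_rotvec(degrees=True)/360
        print((x,y,z,c),"->",np.round(d,3).tolist(),np.round(r,4).tolist(), "dist",round(np.linalg.norm(d)*200),"ang",round(np.linalg.norm(r)*360,1))
PO=np.array([455.5,-137.5]);PA=5.3
def pr(x,y):
    a=np.radians(PA);return PO+[x*np.cos(a)-y*np.sin(a),x*np.sin(a)+y*np.cos(a)]
E
python3 -c "
from h import *
go((653,87,150,77.3),(420,340,230,77.3),(530,220,230,77.3))"
```

```text
at [300.1 660.  231.3] yaw 155.5 w 85.5 t 1.05 F [ 0.4 -0.6  0.6] j7 -0.03
(653, 87, 150, 77.3) -> [-2.792, -1.877, 0.407] [0.0, 0.0, -0.0327] dist 678 ang 11.8
(420, 340, 230, 77.3) -> [-1.208, -1.208, 0.007] [0.0, 0.0, -0.0327] dist 342 ang 11.8
(530, 220, 230, 77.3) -> [-1.957, -1.527, 0.007] [0.0, 0.0, -0.0327] dist 496 ang 11.8
```

{"name": "jog_arm", "arguments": {
  "series": [
    [[-0.2,-0.134,0],[0,0,0],85],
    [[-0.4,-0.268,0],[0,0,-0.01],85],
    [[-0.6,-0.4,0],[0,0,-0.02],85],
    [[-0.8,-0.536,0.05],[0,0,-0.0327],85],
    [[-1,-0.67,0.05],[0,0,-0.0327],85]
  ]
}}

```text
time_s: 1.55
eef_pos: [427.1, 452.9, 220.5]
tcp_rot: [-3.14, -0.001, 2.922]
wrist_force: [0.2, -0.5, 0.3]
width: 84.7
grasp_force: 0.0
```

```bash
python3 -c "
from h import *
go((653,87,150,77.3),(653,87,15,77.3))"
```

```text
at [427.1 452.9 220.5] yaw 167.4 w 84.7 t 1.55 F [ 0.2 -0.5  0.3] j7 0.46
(653, 87, 150, 77.3) -> [-1.501, -1.539, 0.354] [-0.0002, -0.0001, 0.0003] dist 436 ang 0.1
(653, 87, 15, 77.3) -> [-1.502, -1.538, 1.029] [-0.0002, -0.0001, 0.0003] dist 477 ang 0.1
```

{"name": "jog_arm", "arguments": {
  "series": [
    [[-0.2,-0.2,0.05],[0,0,0],85],
    [[-0.37,-0.37,0.1],[0,0,0],85],
    [[-0.54,-0.54,0.15],[0,0,0],85],
    [[-0.7,-0.7,0.2],[0,0,0],85],
    [[-0.85,-0.87,0.2],[0,0,0],85],
    [[-1,-1,0.2],[0,0,0],85]
  ]
}}

```text
time_s: 2.15
eef_pos: [578.6, 212.5, 180.9]
tcp_rot: [-3.14, -0.0, 2.918]
wrist_force: [0.2, 0.0, -0.3]
width: 84.6
grasp_force: 0.0
```

{"name": "jog_arm", "arguments": {
  "series": [
    [[-0.17,-0.18,0.05],[0,0,0],85],
    [[-0.34,-0.36,0.1],[0,0,0],85],
    [[-0.501,-0.539,0.15],[0,0,0],85],
    [[-0.501,-0.539,0.15],[0,0,0],85]
  ]
}}

```text
time_s: 2.55
eef_pos: [655.2, 77.5, 150.3]
tcp_rot: [-3.135, 0.003, 2.907]
wrist_force: [0.2, -0.8, 0.7]
width: 85.0
grasp_force: 0.0
```

```bash
python3 -c "
from h import *
p=robot.read_camera('wrist');save(p,'w1');tubs(p);tubs(p,(400,800,-200,400),15,28)
p=robot.read_camera('top');tubs(p)
go((653,87,15,77.3))"
```

```text
blob 1150 (array([514.8,  86.9]), array([52.5, 18.5]), 78.1) mean [511.8  82.1  51. ]
blob 4540 (array([577.1,  89.7]), array([60.1, 46.1]), 87.5) mean [576.5  90.   51.9]
blob 3520 (array([654.1,  87.6]), array([60.2, 46.3]), 76.6) mean [652.7  87.8  51.8]
blob 397 (array([714.1,  48.6]), array([36.7, 12.2]), -88.9) mean [710.7  50.7  51.8]
blob 16075 (array([528.3, -55.3]), array([149.9, 138.1]), 66.5) mean [516.3 -66.   19.8]
blob 294 (array([514.9,  96.5]), array([59. ,  1.9]), -79.2) mean [515.1  96.5  21.9]
blob 11461 (array([589.2, 275.7]), array([116. ,  79.3]), 1.0) mean [587.7 273.2  19.9]
blob 142 (array([632. ,  92.5]), array([58.2,  1.2]), 77.2) mean [631.6  91.7  21.7]
blob 619 (array([726.2, 237.1]), array([76.5, 29.6]), -44.7) mean [720.1 233.3  21.7]
blob 346 (array([767.7, 278.8]), array([43.6,  8.6]), -45.6) mean [768.7 279.8  22.6]
blob 591 (array([731.2,  42.2]), array([133.3,  66.4]), 49.4) mean [718.9  29.1  21.6]
blob 94 (array([756.5,  53.9]), array([52.1,  0.6]), 2.9) mean [757.3  54.   21.4]
blob 600 (array([750.8,  29.6]), array([37.3, 31.9]), 3.5) mean [7
[... 178 characters left out ...]
1.9  -5.6  21.3]
blob 87 (array([742. , -31.6]), array([13.6,  9.4]), -24.2) mean [741.3 -31.6  20.9]
blob 336 (array([ 722.7, -189.9]), array([37.1,  6.4]), 24.4) mean [ 721.9 -189.9   21.5]
blob 1441 (array([764.8,  -8.4]), array([110. ,  38.8]), -86.8) mean [771.7 -16.2  23.9]
blob 82 (array([ 745.2, -138.1]), array([13.9,  2.2]), -1.9) mean [ 745.8 -137.9   22. ]
blob 112 (array([573.9,  68.6]), array([45.3, 21.1]), -0.1) mean [575.3  69.1  51.5]
blob 68 (array([494.5,  69.1]), array([45.4, 14.8]), 11.5) mean [493.2  67.5  51.5]
at [652.6  86.4 150.9] yaw 167.1 w 84.8 t 2.65 F [-0.1  0.1 -0.3] j7 1.15
(653, 87, 15, 77.3) -> [-0.001, 0.004, 0.679] [-0.0001, -0.0, -0.0007] dist 136 ang 0.2
```

View pics/w1.png

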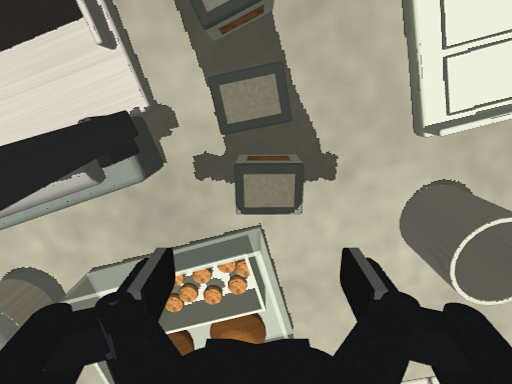

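The wrist view shows the far tub centred at (270,186) between the fingers, with the next one at (250,97).

{"name": "jog_arm", "arguments": {
  "series": [
    [[-0.003,0.005,0.2],[0,0,0],85],
    [[-0.003,0.005,0.4],[0,0,0],85],
    [[-0.003,0.005,0.58],[0,0,0],85],
    [[-0.003,0.005,0.67],[0,0,0],85],
    [[-0.003,0.005,0.67],[0,0,0],85],
    [[-0.003,0.005,0.67],[0,0,0],50],
    [[-0.003,0.005,0.67],[0,0,0],50],
    [[-0.003,0.005,0.67],[0,0,0],50]
  ],
  "grip_force": 50
}}

```text
time_s: 3.45
eef_pos: [654.7, 90.1, 19.7]
tcp_rot: [3.14, 0.004, 2.92]
wrist_force: [-0.6, 0.5, 4.4]
width: 59.5
grasp_force: 56.1
```

{"name": "jog_arm", "arguments": {
  "series": [
    [[0,0,0],[0,0,0],50],
    [[0,0,0],[0,0,0],50],
    [[0,0,-0.1],[0,0,0],50],
    [[0,0,-0.25],[0,0,0],50],
    [[0,0,-0.45],[0,0,0],50],
    [[0,0,-0.65],[0,0,0],50]
  ]
}}

```text
time_s: 4.05
eef_pos: [652.0, 89.8, 148.4]
tcp_rot: [-3.141, -0.001, 2.92]
wrist_force: [0.4, 0.1, -1.9]
width: 59.1
grasp_force: 55.1
```

```bash
python3 -c "
from h import *
for y in (-56,0,56):
  a=pr(0,y);print(y);go((*a,150,5.3),(*a,37,5.3))"
```

```text
-56
at [652.   89.8 148.4] yaw 167.3 w 59.1 t 4.05 F [ 0.4  0.1 -1.9] j7 1.15
(np.float64(460.67275289700746), np.float64(-193.2605830983366), 150, 5.3) -> [0.622, -1.591, -0.007] [-0.0002, -0.0001, 0.2] dist 342 ang 72.0
(np.float64(460.67275289700746), np.float64(-193.2605830983366), 37, 5.3) -> [0.622, -1.591, 0.558] [-0.0002, -0.0001, 0.2] dist 359 ang 72.0
0
at [652.   89.8 148.4] yaw 167.3 w 59.1 t 4.05 F [ 0.4  0.1 -1.9] j7 1.15
(np.float64(455.5), np.float64(-137.5), 150, 5.3) -> [0.709, -1.324, -0.007] [-0.0002, -0.0001, 0.2] dist 300 ang 72.0
(np.float64(455.5), np.float64(-137.5), 37, 5.3) -> [0.708, -1.324, 0.558] [-0.0002, -0.0001, 0.2] dist 320 ang 72.0
56
at [652.   89.8 148.4] yaw 167.3 w 59.1 t 4.05 F [ 0.4  0.1 -1.9] j7 1.15
(np.float64(450.32724710299254), np.float64(-81.7394169016634), 150, 5.3) -> [0.795, -1.058, -0.007] [-0.0002, -0.0001, 0.2] dist 265 ang 72.0
(np.float64(450.32724710299254), np.float64(-81.7394169016634), 37, 5.3) -> [0.795, -1.058, 0.558] [-0.0002, -0.0001, 0.2] dist 287 ang 72.0
```

{"name": "jog_arm", "arguments": {
  "series": [
    [[0.2,-0.02,0],[0,0,0.02],50],
    [[0.4,-0.05,0],[0,0,0.04],50],
    [[0.6,-0.07,0],[0,0,0.06],50],
    [[0.8,-0.1,0],[0,0,0.08],50],
    [[0.98,-0.12,0],[0,0,0.1],50],
    [[0.98,-0.12,0],[0,0,0.12],50],
    [[0.98,-0.12,0],[0,0,0.14],50]
  ]
}}

```text
time_s: 4.75
eef_pos: [454.4, 109.7, 147.8]
tcp_rot: [-3.141, -0.001, 2.037]
wrist_force: [0.7, 0.7, -2.4]
width: 59.3
grasp_force: 55.1
```

```bash
python3 -c "
from h import *
a=pr(0,-56);go((*pr(0,60),150,5.3),(*a,150,5.3),(*a,39,5.3))"
```

```text
at [454.4 109.7 147.8] yaw 116.7 w 59.3 t 4.75 F [ 0.7  0.7 -2.4] j7 0.37
(np.float64(449.95776475320633), np.float64(-77.75651810892506), 150, 5.3) -> [-0.828, -0.441, -0.012] [-0.0, -0.0001, 0.0594] dist 188 ang 21.4
(np.float64(460.67275289700746), np.float64(-193.2605830983366), 150, 5.3) -> [-1.368, -0.653, -0.012] [-0.0, -0.0001, 0.0594] dist 303 ang 21.4
(np.float64(460.67275289700746), np.float64(-193.2605830983366), 39, 5.3) -> [-1.368, -0.653, 0.543] [-0.0, -0.0001, 0.0594] dist 322 ang 21.4
```

{"name": "jog_arm", "arguments": {
  "series": [
    [[-0.2,-0.1,0],[0,0,0.02],50],
    [[-0.4,-0.2,0],[0,0,0.04],50],
    [[-0.6,-0.3,0],[0,0,0.0594],50],
    [[-0.8,-0.4,0],[0,0,0.0594],50],
    [[-1,-0.48,0],[0,0,0.0594],50],
    [[-1,-0.48,0],[0,0,0.0594],50]
  ]
}}

```text
time_s: 5.35
eef_pos: [462.0, -119.8, 148.5]
tcp_rot: [3.137, 0.005, 1.656]
wrist_force: [0.6, 1.4, -1.8]
width: 59.5
grasp_force: 55.1
```

```bash
python3 -c "
from h import *
a=pr(0,-56);go((*a,150,5.3),(*a,38,5.3))"
```

```text
at [ 462.  -119.8  148.5] yaw 94.9 w 59.5 t 5.35 F [ 0.6  1.4 -1.8] j7 0.55
(np.float64(460.67275289700746), np.float64(-193.2605830983366), 150, 5.3) -> [-0.365, -0.038, -0.006] [0.0006, 0.0008, -0.0012] dist 73 ang 0.6
(np.float64(460.67275289700746), np.float64(-193.2605830983366), 38, 5.3) -> [-0.363, -0.04, 0.554] [0.0006, 0.0008, -0.0012] dist 133 ang 0.6
```

{"name": "jog_arm", "arguments": {
  "series": [
    [[-0.2,0,0],[0,0,-0.001],50],
    [[-0.37,-0.03,0],[0,0,-0.001],50],
    [[-0.39,-0.03,0.2],[0,0,-0.001],50],
    [[-0.39,-0.03,0.35],[0,0,-0.001],50],
    [[-0.39,-0.03,0.35],[0,0,-0.001],50],
    [[-0.39,-0.03,0.35],[0,0,-0.001],50],
    [[-0.39,-0.03,0.35],[0,0,-0.001],50]
  ]
}}

```text
time_s: 6.05
eef_pos: [463.9, -190.4, 78.7]
tcp_rot: [3.139, 0.001, 1.674]
wrist_force: [-0.3, 0.1, -1.4]
width: 59.2
grasp_force: 55.2
```

```bash
python3 -c "
from h import *
a=pr(0,-56);go((*a,38,5.3))"
```

```text
at [ 463.9 -190.4   78.7] yaw 95.9 w 59.2 t 6.05 F [-0.3  0.1 -1.4] j7 0.76
(np.float64(460.67275289700746), np.float64(-193.2605830983366), 38, 5.3) -> [-0.012, -0.018, 0.203] [0.0004, 0.0001, 0.0018] dist 41 ang 0.7
```

{"name": "jog_arm", "arguments": {
  "series": [
    [[-0.012,-0.018,0.08],[0,0,0.0018],50],
    [[-0.012,-0.018,0.16],[0,0,0.0018],50],
    [[-0.012,-0.018,0.2],[0,0,0.0018],50],
    [[-0.012,-0.018,0.205],[0,0,0.0018],50],
    [[-0.012,-0.018,0.205],[0,0,0.0018],50],
    [[-0.012,-0.018,0.205],[0,0,0.0018],70],
    [[-0.012,-0.018,0.205],[0,0,0.0018],85],
    [[-0.012,-0.018,0.205],[0,0,0.0018],85]
  ]
}}

```text
time_s: 6.85
eef_pos: [460.3, -193.4, 37.0]
tcp_rot: [3.14, 0.001, 1.663]
wrist_force: [0.1, 0.8, 0.3]
width: 85.0
grasp_force: 0.0
```

{"name": "jog_arm", "arguments": {
  "series": [
    [[0,0,0],[0,0,0],85],
    [[0,0,-0.2],[0,0,0],85],
    [[0,0,-0.4],[0,0,0],85],
    [[0,0,-0.6],[0,0,0],85],
    [[0.25,0,-0.6],[0,0,0],85],
    [[0.5,0,-0.6],[0,0,0],85],
    [[0.75,0,-0.6],[0,0,-0.02],85],
    [[1,0,-0.6],[0,0,-0.04],85]
  ]
}}

```text
time_s: 7.65
eef_pos: [440.9, 7.6, 156.5]
tcp_rot: [3.141, 0.0, 1.918]
wrist_force: [1.3, 0.4, -0.4]
width: 85.3
grasp_force: 0.0
```

```bash
cat >> h.py <<'E'
def mat(p):
    P=cloud(p);m=(abs(P[...,2]-20)<5)&(P[...,0]>380)&(P[...,0]<660)&(P[...,1]<10)&(P[...,1]>-290)
    print("bed",rect(P[m]));tubs(p,(380,560,-280,10),64,82)
E
python3 -c "
from h import *
p=robot.read_camera('top');mat(p);tubs(p)
save(p,'t2');p=robot.read_camera('wrist');mat(p);tubs(p)
go((577,89.7,150,88),(492.5,92,150,-78.5))"
```

```text
bed (array([ 481.2, -135.2]), array([249.3, 184.5]), -84.7)
blob 325 (array([ 459.6, -193.7]), array([60. , 46.2]), 5.4) mean [ 459.5 -193.2   71.4]
blob 302 (array([575.4,  88.9]), array([59.8, 45.8]), 86.6) mean [575.   88.3  51.5]
blob 305 (array([490.3,  91.3]), array([60.4, 45.7]), -79.0) mean [490.2  90.9  51.5]
bed (array([ 507.7, -109.5]), array([237.3, 205.5]), 5.3)
blob 3973 (array([492.2,  91.8]), array([60. , 46.5]), -78.8) mean [490.8  92.8  51.8]
blob 3707 (array([576.7,  89.6]), array([60.1, 47.3]), 87.6) mean [574.5  90.6  51.7]
at [440.2  13.  156. ] yaw 110.5 w 85.0 t 7.75 F [ 0.3 -0.8 -0.4] j7 0.48
(577, 89.7, 150, 88) -> [0.12, 0.775, 0.03] [0.0003, -0.0006, -0.1876] dist 157 ang 67.5
(492.5, 92, 150, -78.5) -> [0.278, 0.383, 0.031] [0.0004, -0.0005, -0.2251] dist 95 ang 81.0
```

The first tub stands on the mat at press (0.6, −56), square. Next tub.

{"name": "jog_arm", "arguments": {
  "series": [
    [[0.1,0.1,0],[0,0,-0.023],85],
    [[0.2,0.25,0],[0,0,-0.046],85],
    [[0.278,0.383,0],[0,0,-0.069],85],
    [[0.278,0.383,0],[0,0,-0.092],85],
    [[0.278,0.383,0],[0,0,-0.115],85],
    [[0.278,0.383,0.03],[0,0,-0.138],85],
    [[0.278,0.383,0.1],[0,0,-0.161],85],
    [[0.278,0.383,0.2],[0,0,-0.184],85]
  ]
}}

```text
time_s: 8.55
eef_pos: [495.7, 83.2, 116.5]
tcp_rot: [3.141, 0.002, 3.074]
wrist_force: [0.2, 0.3, -0.6]
width: 85.1
grasp_force: 0.0
```

{"name": "jog_arm", "arguments": {
  "series": [
    [[0,0,0],[0,0,-0.023],85],
    [[0,0,0],[0,0,-0.041],85],
    [[0,0,0],[0,0,-0.041],85],
    [[0,0,0],[0,0,-0.041],85]
  ]
}}

```text
time_s: 8.95
eef_pos: [494.8, 83.2, 116.2]
tcp_rot: [-3.141, -0.0, -2.96]
wrist_force: [-0.1, -0.3, -0.3]
width: 85.1
grasp_force: 0.0
```

```bash
python3 -c "
from h import *
p=robot.read_camera('wrist');tubs(p)
go((492.4,92,16,-78.8))"
```

```text
blob 4497 (array([491.7,  92.3]), array([60.2, 46.1]), -78.7) mean [490.   91.7  51.8]
blob 3458 (array([576.7,  90. ]), array([60.2, 47.5]), 87.8) mean [573.4  89.5  51.6]
at [494.8  83.5 116.3] yaw -169.5 w 85.2 t 9.0 F [ 0.2  0.3 -0.5] j7 1.39
(492.4, 92, 16, -78.8) -> [0.004, 0.044, 0.501] [-0.0, 0.0, -0.002] dist 101 ang 0.7
```

{"name": "jog_arm", "arguments": {
  "series": [
    [[0.006,0.044,0.1],[0,0,-0.002],85],
    [[0.006,0.044,0.3],[0,0,-0.002],85],
    [[0.006,0.044,0.45],[0,0,-0.002],85],
    [[0.006,0.044,0.5],[0,0,-0.002],85],
    [[0.006,0.044,0.5],[0,0,-0.002],85],
    [[0.006,0.044,0.5],[0,0,-0.002],50],
    [[0.006,0.044,0.5],[0,0,-0.002],50],
    [[0.006,0.044,0.5],[0,0,-0.002],50]
  ]
}}

```text
time_s: 9.8
eef_pos: [493.0, 92.6, 17.9]
tcp_rot: [3.141, 0.003, -2.944]
wrist_force: [0.1, 1.1, 4.9]
width: 59.4
grasp_force: 55.1
```

{"name": "jog_arm", "arguments": {
  "series": [
    [[0,0,0],[0,0,0],50],
    [[0,0,0],[0,0,0],50],
    [[0,0,-0.2],[0,0,0],50],
    [[0,0,-0.4],[0,0,0.023],50],
    [[0,0,-0.55],[0,0,0.046],50],
    [[0,0,-0.55],[0,0,0.069],50],
    [[0,0,-0.55],[0,0,0.092],50]
  ]
}}

```text
time_s: 10.5
eef_pos: [492.5, 92.5, 128.3]
tcp_rot: [3.139, 0.003, 2.756]
wrist_force: [0.2, 0.1, -1.3]
width: 59.7
grasp_force: 55.4
```

```bash
sed -i 's/^PO=.*;PA/PO=np.array([455,-137.5]);PA/' h.py; python3 -c "
from h import *
a=pr(0,0);go((*a,130,5.3),(*a,80,5.3))"
```

```text
at [492.5  92.5 128.3] yaw 157.9 w 59.7 t 10.5 F [ 0.2  0.1 -1.3] j7 0.97
(np.float64(455.0), np.float64(-137.5), 130, 5.3) -> [-0.259, -1.136, -0.011] [0.0006, 0.0002, 0.1738] dist 233 ang 62.6
(np.float64(455.0), np.float64(-137.5), 80, 5.3) -> [-0.258, -1.137, 0.239] [0.0006, 0.0002, 0.1738] dist 238 ang 62.6
```

{"name": "jog_arm", "arguments": {
  "series": [
    [[-0.05,-0.22,0],[0,0,0.023],50],
    [[-0.1,-0.44,0],[0,0,0.046],50],
    [[-0.15,-0.66,0],[0,0,0.069],50],
    [[-0.2,-0.86,0],[0,0,0.092],50],
    [[-0.24,-1,0],[0,0,0.115],50],
    [[-0.259,-1,0],[0,0,0.138],50],
    [[-0.259,-1,0],[0,0,0.161],50],
    [[-0.259,-1,0],[0,0,0.1738],50]
  ]
}}

```text
time_s: 11.3
eef_pos: [465.7, -112.9, 126.8]
tcp_rot: [3.141, -0.0, 1.664]
wrist_force: [-1.0, -0.9, -0.9]
width: 59.3
grasp_force: 55.4
```

```bash
python3 -c "
from h import *
a=pr(0,0);go((*a,80,5.3),(*a,38,5.3))"
```

```text
at [ 465.7 -112.9  126.8] yaw 95.4 w 59.3 t 11.3 F [-1.  -0.9 -0.9] j7 0.6
(np.float64(455.0), np.float64(-137.5), 80, 5.3) -> [-0.117, -0.065, 0.234] [0.0001, -0.0, 0.0001] dist 54 ang 0.1
(np.float64(455.0), np.float64(-137.5), 38, 5.3) -> [-0.117, -0.065, 0.444] [0.0001, -0.0, 0.0001] dist 93 ang 0.1
```

{"name": "jog_arm", "arguments": {
  "series": [
    [[-0.117,-0.065,0],[0,0,0],50],
    [[-0.117,-0.065,0.1],[0,0,0],50],
    [[-0.117,-0.065,0.25],[0,0,0],50],
    [[-0.117,-0.065,0.25],[0,0,0],50],
    [[-0.117,-0.065,0.25],[0,0,0],50]
  ]
}}

```text
time_s: 11.8
eef_pos: [454.8, -137.0, 76.6]
tcp_rot: [-3.141, -0.001, 1.67]
wrist_force: [0.5, -0.0, -2.2]
width: 59.4
grasp_force: 55.2
```

```bash
python3 -c "
from h import *
a=pr(0,0);go((*a,37.5,5.3))"
```

```text
at [ 454.8 -137.    76.6] yaw 95.7 w 59.4 t 11.8 F [ 0.5 -0.  -2.2] j7 0.7
(np.float64(455.0), np.float64(-137.5), 37.5, 5.3) -> [-0.003, 0.001, 0.195] [-0.0001, -0.0001, 0.001] dist 39 ang 0.4
```

{"name": "jog_arm", "arguments": {
  "series": [
    [[-0.003,0,0.1],[0,0,0.001],50],
    [[-0.003,0,0.17],[0,0,0.001],50],
    [[-0.003,0,0.195],[0,0,0.001],50],
    [[-0.003,0,0.195],[0,0,0.001],50],
    [[-0.003,0,0.195],[0,0,0.001],70],
    [[-0.003,0,0.195],[0,0,0.001],85],
    [[-0.003,0,0.195],[0,0,0.001],85],
    [[-0.003,0,0.1],[0,0,0.001],85]
  ]
}}

```text
time_s: 12.6
eef_pos: [454.4, -137.4, 55.5]
tcp_rot: [-3.139, -0.001, 1.664]
wrist_force: [0.1, -0.7, -0.5]
width: 85.0
grasp_force: 0.0
```

{"name": "jog_arm", "arguments": {
  "series": [
    [[0,0,-0.25],[0,0,0],85],
    [[0,0,-0.5],[0,0,0],85],
    [[0.22,0,-0.5],[0,0,-0.023],85],
    [[0.44,0,-0.5],[0,0,-0.046],85],
    [[0.66,0.03,-0.5],[0,0,-0.069],85],
    [[0.88,0.1,-0.5],[0,0,-0.092],85],
    [[1,0.2,-0.5],[0,0,-0.115],85],
    [[1,0.2,-0.5],[0,0,-0.138],85]
  ]
}}

```text
time_s: 13.4
eef_pos: [479.7, 70.8, 157.0]
tcp_rot: [3.137, 0.002, 2.545]
wrist_force: [0.9, -0.8, -0.2]
width: 85.2
grasp_force: 0.0
```

```bash
python3 -c "
from h import *
p=robot.read_camera('top');mat(p);tubs(p)
p=robot.read_camera('wrist');tubs(p)
go((576.9,89.8,130,87.7))"
```

```text
bed (array([ 481.1, -135. ]), array([249.7, 184.6]), -84.8)
blob 327 (array([ 459.4, -193.6]), array([60.1, 45.8]), 5.3) mean [ 459.6 -193.1   71.7]
blob 320 (array([ 455.1, -137.1]), array([59.7, 46.2]), 5.0) mean [ 455.4 -136.6   71.6]
blob 300 (array([575.4,  88.8]), array([60.1, 45.9]), 86.5) mean [575.   88.4  51.6]
blob 2156 (array([576.7,  89.8]), array([60.1, 46.4]), 88.3) mean [570.5  86.6  51.5]
at [476.8  66.3 156.5] yaw 145.1 w 84.7 t 13.5 F [ 0.5 -0.7  0.3] j7 0.86
(576.9, 89.8, 130, 87.7) -> [-0.343, 0.382, 0.133] [0.0001, 0.0, -0.0905] dist 106 ang 32.6
```

{"name": "jog_arm", "arguments": {
  "series": [
    [[-0.15,0.18,0.05],[0,0,-0.023],85],
    [[-0.3,0.34,0.1],[0,0,-0.046],85],
    [[-0.343,0.382,0.133],[0,0,-0.069],85],
    [[-0.343,0.382,0.133],[0,0,-0.0905],85],
    [[-0.343,0.382,0.133],[0,0,-0.0905],85],
    [[-0.343,0.382,0.133],[0,0,-0.0905],85],
    [[-0.343,0.382,0.133],[0,0,-0.0905],85]
  ]
}}

```text
time_s: 14.2
eef_pos: [575.9, 87.7, 129.9]
tcp_rot: [-3.141, -0.0, 3.096]
wrist_force: [0.4, 0.4, 0.2]
width: 84.8
grasp_force: 0.0
```

```bash
python3 -c "
from h import *
p=robot.read_camera('wrist');tubs(p)
go((576.8,89.9,16,87.8))"
```

```text
blob 4014 (array([576.8,  89.9]), array([60.1, 46.2]), 87.6) mean [575.2  89.8  51.8]
blob 373 (array([710.3,  48.8]), array([37.6,  9.9]), 83.8) mean [709.3  49.8  50.1]
at [576.   87.9 129.9] yaw 177.4 w 84.7 t 14.25 F [-0.1  0.6  0.2] j7 1.29
(576.8, 89.9, 16, 87.8) -> [-0.003, 0.01, 0.57] [-0.0001, -0.0, -0.001] dist 114 ang 0.4
```

{"name": "jog_arm", "arguments": {
  "series": [
    [[-0.003,0.01,0.2],[0,0,-0.001],85],
    [[-0.003,0.01,0.4],[0,0,-0.001],85],
    [[-0.003,0.01,0.54],[0,0,-0.001],85],
    [[-0.003,0.01,0.568],[0,0,-0.001],85],
    [[-0.003,0.01,0.568],[0,0,-0.001],50],
    [[-0.003,0.01,0.568],[0,0,-0.001],50],
    [[-0.003,0.01,0.568],[0,0,-0.001],50],
    [[-0.003,0.01,0.568],[0,0,-0.001],50]
  ]
}}

```text
time_s: 15.05
eef_pos: [578.3, 90.5, 17.6]
tcp_rot: [3.141, 0.003, 3.105]
wrist_force: [-1.1, 0.5, 3.0]
width: 59.2
grasp_force: 55.8
```

{"name": "jog_arm", "arguments": {
  "series": [
    [[0,0,0],[0,0,0],50],
    [[0,0,-0.2],[0,0,0],50],
    [[0,0,-0.4],[0,0,0.023],50],
    [[0.1,0,-0.55],[0,0,0.046],50],
    [[0.3,0,-0.55],[0,0,0.069],50],
    [[0.5,0,-0.55],[0,0,0.092],50],
    [[0.6,0,-0.55],[0,0,0.115],50],
    [[0.6,0,-0.55],[0,0,0.138],50]
  ]
}}

```text
time_s: 15.85
eef_pos: [451.4, 94.2, 125.9]
tcp_rot: [-3.136, -0.004, 2.234]
wrist_force: [-0.1, -0.1, -3.5]
width: 59.3
grasp_force: 56.3
```

```bash
python3 -c "
from h import *
a=pr(0,56);go((*a,127,5.3),(*a,80,5.3))"
```

```text
at [451.4  94.2 125.9] yaw 128.0 w 59.3 t 15.85 F [-0.1 -0.1 -3.5] j7 0.62
(np.float64(449.82724710299254), np.float64(-81.7394169016634), 127, 5.3) -> [-0.689, -0.548, -0.005] [-0.001, -0.0004, 0.0908] dist 176 ang 32.7
(np.float64(449.82724710299254), np.float64(-81.7394169016634), 80, 5.3) -> [-0.69, -0.546, 0.23] [-0.001, -0.0004, 0.0908] dist 182 ang 32.7
```

{"name": "jog_arm", "arguments": {
  "series": [
    [[-0.18,-0.14,0],[0,0,0.023],50],
    [[-0.36,-0.28,0],[0,0,0.046],50],
    [[-0.54,-0.42,0],[0,0,0.069],50],
    [[-0.68,-0.54,0],[0,0,0.0908],50],
    [[-0.68,-0.54,0.1],[0,0,0.0908],50],
    [[-0.68,-0.54,0.2],[0,0,0.0908],50],
    [[-0.68,-0.54,0.2],[0,0,0.0908],50],
    [[-0.68,-0.54,0.2],[0,0,0.0908],50]
  ]
}}

```text
time_s: 16.65
eef_pos: [456.4, -78.9, 86.2]
tcp_rot: [-3.141, -0.0, 1.668]
wrist_force: [0.7, -0.6, -3.7]
width: 59.5
grasp_force: 56.0
```

```bash
python3 -c "
from h import *
a=pr(0,56);go((*a,38,5.3))"
```

```text
at [456.4 -78.9  86.2] yaw 95.6 w 59.5 t 16.65 F [ 0.7 -0.6 -3.7] j7 0.62
(np.float64(449.82724710299254), np.float64(-81.7394169016634), 38, 5.3) -> [-0.011, -0.034, 0.241] [-0.0001, -0.0001, 0.0008] dist 49 ang 0.3
```

{"name": "jog_arm", "arguments": {
  "series": [
    [[-0.011,-0.034,0.05],[0,0,0.001],50],
    [[-0.011,-0.034,0.15],[0,0,0.001],50],
    [[-0.011,-0.034,0.22],[0,0,0.001],50],
    [[-0.011,-0.034,0.243],[0,0,0.001],50],
    [[-0.011,-0.034,0.243],[0,0,0.001],50],
    [[-0.011,-0.034,0.243],[0,0,0.001],70],
    [[-0.011,-0.034,0.243],[0,0,0.001],85],
    [[-0.011,-0.034,0.243],[0,0,0.001],85]
  ]
}}

```text
time_s: 17.45
eef_pos: [450.9, -81.9, 38.1]
tcp_rot: [3.14, 0.0, 1.662]
wrist_force: [0.4, -0.1, 0.2]
width: 84.8
grasp_force: 0.0
```

{"name": "jog_arm", "arguments": {
  "series": [
    [[0,0,0],[0,0,0],85],
    [[0,0,-0.2],[0,0,0],85],
    [[0,0,-0.4],[0,0,0],85],
    [[0,0,-0.6],[0,0,0],85],
    [[0,0,-0.8],[0,0,0],85],
    [[0,0,-1],[0,0,0],85],
    [[0,0,-1],[0,0,0],85]
  ]
}}

```text
time_s: 18.15
eef_pos: [453.5, -82.6, 242.1]
tcp_rot: [3.131, 0.001, 1.662]
wrist_force: [0.7, -0.2, -0.2]
width: 84.8
grasp_force: 0.0
```

```bash
python3 -c "
from h import *
p=robot.read_camera('scene');tubs(p,(380,600,-280,10),64,82);P=cloud(p);G=P[(P[...,2]>270)&(P[...,2]<320)&(P[...,0]>570)&(P[...,0]<680)&(P[...,1]<-240)&(P[...,1]>-400)];print(G.max(0),np.percentile(G,[1,50,99],axis=0).round(1))
p=robot.read_camera('wrist');save(p,'w2');P=cloud(p);mat(p)
for Q in blobs(P,270,320,(560,680,-360,-230)): print('grip',len(Q),rect(Q),Q.mean(0),np.percentile(Q[:,2],99))
g=pr(130+18.3,-175);print(g)
go((*g,355,5.3),(*g,292-25,5.3))"
```

```text
blob 135 (array([442.1, -79.6]), array([46.6, 41.6]), -83.3) mean [441.7 -80.4  71.2]
blob 140 (array([ 447. , -136.1]), array([46.8, 43.3]), -88.3) mean [ 446.8 -137.    71. ]
blob 131 (array([ 449.9, -191.9]), array([45.4, 42.7]), -85.3) mean [ 452.3 -190.8   71.2]
blob 93 (array([ 591.6, -100.6]), array([113.8,  16.7]), -90.0) mean [593.4 -95.   78.6]
[ 635.75395467 -240.18080841  307.81687867] [[ 608.3 -332.3  272.1]
 [ 624.6 -286.9  299.4]
 [ 633.7 -241.1  306.8]]
bed (array([ 486. , -133.2]), array([247.4, 190.4]), -84.9)
blob 2241 (array([452.1, -80.1]), array([60. , 46.5]), 5.3) mean [452.  -78.8  71.7]
blob 1929 (array([ 457.4, -136.1]), array([59.9, 46.2]), 5.6) mean [ 457.3 -134.5   71.7]
blob 1699 (array([ 462. , -192.5]), array([60. , 46.7]), 4.5) mean [ 461.8 -190.6   71.5]
[ 618.83082554 -298.05326406]
at [450.5 -81.6 238.4] yaw 95.2 w 85.4 t 18.25 F [-0.   0.   0.4] j7 0.43
(np.float64(618.8308255439218), np.float64(-298.0532640639768), 355, 5.3) -> [-1.155, 0.741, -0.582] [0.0004, -0.0001, -0.0002] dist 298 ang 0.2
(np.float64(618.8308255439218), np.float64(-298.0532640639768), 267, 5.3) -> [-1.155, 0.74, -0.142] [0.0004, -0.0001, -0.0002] dist 276 ang 0.2
```

View pics/w2.png

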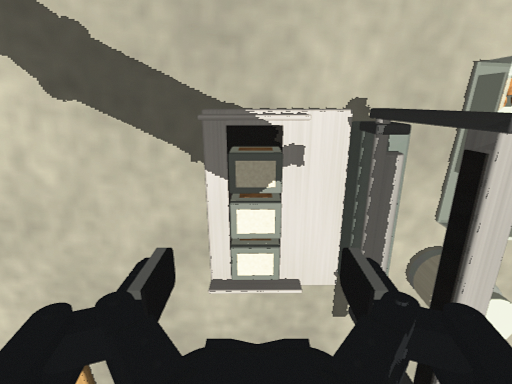

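The wrist view shows all three tubs square on the mat (around (255,170), (257,220), (257,262)). The raised lever's grip is at the right.

{"name": "jog_arm", "arguments": {
  "series": [
    [[0,0,-0.25],[0,0,0],85],
    [[0,0,-0.5],[0,0,0],85],
    [[-0.2,0,-0.6],[0,0,0],85],
    [[-0.4,0.1,-0.6],[0,0,0],85],
    [[-0.6,0.2,-0.6],[0,0,0],85],
    [[-0.8,0.3,-0.6],[0,0,0],85],
    [[-1,0.4,-0.6],[0,0,0],85],
    [[-1,0.6,-0.6],[0,0,0],85]
  ]
}}

```text
time_s: 19.05
eef_pos: [583.7, -279.0, 355.9]
tcp_rot: [-3.136, 0.004, 1.648]
wrist_force: [0.7, -0.9, -0.2]
width: 85.1
grasp_force: 0.0
```

```bash
python3 -c "
from h import *
g=pr(130+18.3,-178)
go((*g,355,5.3),(*g,270,5.3))"
```

```text
at [ 583.7 -279.   355.9] yaw 94.4 w 85.1 t 19.05 F [ 0.7 -0.9 -0.2] j7 0.74
(np.float64(619.1079373062614), np.float64(-301.0404381585305), 355, 5.3) -> [-0.124, 0.168, 0.004] [-0.0009, 0.0006, -0.0024] dist 42 ang 0.9
(np.float64(619.1079373062614), np.float64(-301.0404381585305), 270, 5.3) -> [-0.122, 0.17, 0.429] [-0.0009, 0.0006, -0.0024] dist 96 ang 0.9
```

{"name": "jog_arm", "arguments": {
  "series": [
    [[-0.168,0.14,0],[0,0,0],85],
    [[-0.168,0.14,0],[0,0,0],85],
    [[-0.168,0.14,0.1],[0,0,0],85],
    [[-0.168,0.14,0.1],[0,0,0],85],
    [[-0.168,0.14,0.1],[0,0,0],85]
  ]
}}

```text
time_s: 19.55
eef_pos: [617.7, -300.3, 335.8]
tcp_rot: [-3.138, -0.002, 1.661]
wrist_force: [-0.0, 0.3, 0.6]
width: 85.2
grasp_force: 0.0
```

```bash
python3 -c "
from h import *
p=robot.read_camera('wrist');P=cloud(p)
for Q in blobs(P,280,315,(560,680,-360,-230)): print('grip',len(Q),rect(Q),Q.mean(0),np.percentile(Q[:,2],99))
g=pr(130+18.3,-178)
go((*g,270,5.3))"
```

```text
grip 4753 (array([ 619.3, -287. ]), array([94.7, 23.9]), -84.6) [ 618.81155845 -282.90594902  300.42464439] 304.55061881345875
at [ 618.2 -300.7  336.9] yaw 95.2 w 84.8 t 19.6 F [ 0.6  0.8 -0. ] j7 0.79
(np.float64(619.1079373062614), np.float64(-301.0404381585305), 270, 5.3) -> [-0.002, 0.005, 0.335] [-0.0002, -0.0002, -0.0003] dist 67 ang 0.1
```

{"name": "jog_arm", "arguments": {
  "series": [
    [[0,0.006,0.15],[0,0,0],85],
    [[0,0.006,0.3],[0,0,0],85],
    [[0,0.006,0.335],[0,0,0],60],
    [[0,0.006,0.335],[0,0,0],40],
    [[0,0.006,0.335],[0,0,0],15],
    [[0,0.006,0.335],[0,0,0],15],
    [[0,0.006,0.335],[0,0,0],15],
    [[0,0.006,0.335],[0,0,0],15]
  ],
  "grip_force": 40
}}

```text
time_s: 20.4
eef_pos: [619.7, -301.9, 272.8]
tcp_rot: [3.141, 0.001, 1.661]
wrist_force: [-3.3, 0.3, 6.6]
width: 23.5
grasp_force: 39.2
```

{"name": "jog_arm", "arguments": {
  "series": [
    [[0,0,0],[0,0,0],15],
    [[0,0,0],[0,0,0],15]
  ]
}}

```text
time_s: 20.6
eef_pos: [619.7, -301.9, 272.7]
tcp_rot: [3.141, 0.001, 1.661]
wrist_force: [-2.5, 0.3, 5.9]
width: 22.9
grasp_force: 39.2
```

```bash
python3 -c "
from h import *
go()
for th in np.arange(0,1.659,0.0829):
  f=th-np.radians(5);print(round(th,3),round(-210*(np.sin(f)+np.sin(np.radians(5)))/200,3),round(-210*(np.cos(f)-np.cos(np.radians(5)))/200,3))"
```

```text
at [ 619.7 -301.9  272.7] yaw 95.2 w 22.9 t 20.6 F [-2.5  0.3  5.9] j7 0.82
0.0 -0.0 -0.0
0.083 -0.087 -0.004
0.166 -0.174 -0.001
0.249 -0.26 0.01
0.332 -0.346 0.027
0.414 -0.429 0.052
0.497 -0.51 0.083
0.58 -0.588 0.121
0.663 -0.663 0.165
0.746 -0.734 0.216
0.829 -0.801 0.272
0.912 -0.863 0.333
0.995 -0.919 0.4
1.078 -0.97 0.47
1.161 -1.014 0.545
1.244 -1.053 0.623
1.326 -1.084 0.704
1.409 -1.109 0.787
1.492 -1.127 0.873
1.575 -1.138 0.959
1.658 -1.142 1.046
```

{"name": "jog_arm", "arguments": {
  "series": [
    [[0,-0.087,-0.004],[0,0,0],15],
    [[0,-0.174,-0.001],[0,0,0],15],
    [[0,-0.26,0.01],[0,0,0],15],
    [[0,-0.346,0.027],[0,0,0],15],
    [[0,-0.429,0.052],[0,0,0],15],
    [[0,-0.51,0.083],[0,0,0],15],
    [[0,-0.588,0.121],[0,0,0],15]
  ]
}}

```text
time_s: 21.3
eef_pos: [510.2, -312.2, 250.6]
tcp_rot: [3.125, 0.005, 1.663]
wrist_force: [5.8, 0.9, 8.6]
width: 22.6
grasp_force: 44.9
```

{"name": "jog_arm", "arguments": {
  "series": [
    [[0,-0.075,0.044],[0,0,0],15],
    [[0,-0.146,0.095],[0,0,0],15],
    [[0,-0.213,0.151],[0,0,0],15],
    [[0,-0.275,0.212],[0,0,0],15],
    [[0,-0.331,0.279],[0,0,0],15],
    [[0,-0.382,0.349],[0,0,0],15],
    [[0,-0.426,0.424],[0,0,0],15],
    [[0,-0.426,0.424],[0,0,0],15]
  ]
}}

```text
time_s: 22.1
eef_pos: [421.7, -320.5, 162.6]
tcp_rot: [3.135, 0.003, 1.661]
wrist_force: [3.8, 0.8, 5.3]
width: 22.7
grasp_force: 51.5
```

```bash
python3 -c "
from h import *
go((*pr(130-209,-178),83-20,5.3))
s=robot.sense();e=s['eef_pos'];r=e[:2]-PO;a=np.radians(5.3);print(r@[np.cos(a),np.sin(a)],r@[-np.sin(a),np.cos(a)])"
```

```text
at [ 421.7 -320.5  162.6] yaw 95.2 w 22.7 t 22.1 F [3.8 0.8 5.3] j7 1.11
(np.float64(392.779713408906), np.float64(-322.036272685134), 63, 5.3) -> [0.007, -0.148, 0.497] [0.0011, 0.0005, -0.0003] dist 104 ang 0.5
-50.0938343557913 -179.11630917446595
```

{"name": "jog_arm", "arguments": {
  "series": [
    [[0,-0.039,0.078],[0,0,0],15],
    [[0,-0.07,0.159],[0,0,0],15],
    [[0,-0.095,0.242],[0,0,0],15],
    [[0,-0.113,0.328],[0,0,0],15],
    [[0,-0.124,0.414],[0,0,0],15],
    [[0,-0.128,0.47],[0,0,0],15],
    [[0,-0.128,0.5],[0,0,0],15],
    [[0,-0.128,0.505],[0,0,0],15]
  ]
}}

```text
time_s: 22.9
eef_pos: [392.4, -323.1, 61.5]
tcp_rot: [3.14, 0.001, 1.66]
wrist_force: [-3.6, 1.2, 12.3]
width: 22.8
grasp_force: 57.9
```

{"name": "jog_arm", "arguments": {
  "series": [
    [[0,0,0.01],[0,0,0],15],
    [[0,0,0.02],[0,0,0],15],
    [[0,0,0.025],[0,0,0],15],
    [[0,0,0.025],[0,0,0],15],
    [[0,0,0.025],[0,0,0],15],
    [[0,0,0.025],[0,0,0],15],
    [[0,0,0.025],[0,0,0],15],
    [[0,0,0.025],[0,0,0],15]
  ]
}}

```text
time_s: 23.7
eef_pos: [392.1, -323.2, 56.9]
tcp_rot: [3.141, 0.002, 1.66]
wrist_force: [-4.5, 0.5, 9.4]
width: 22.7
grasp_force: 58.0
```

```bash
python3 -c "
from h import *
p=robot.read_camera('scene');save(p,'s3');P=cloud(p)
for n in ('lever_grip',):
  for r in robot.silhouettes(p,n)[:2]: Q=P[r['region']];Q=Q[Q[:,1]<-270];print(r['conf'],np.nanpercentile(Q,[5,50,95],axis=0).round(0))
go()
i=p['pixels'][120:300,100:360,::-1];cv2.imwrite('pics/s3c.png',cv2.resize(i,None,fx=2.5,fy=2.5))"
```

```text
0.78 [[ 379. -351.   82.]
 [ 398. -294.   98.]
 [ 406. -273.  104.]]
at [ 392.1 -323.2   56.9] yaw 95.1 w 22.6 t 23.8 F [-4.3  0.1  9.2] j7 1.28
```

View pics/s3c.png

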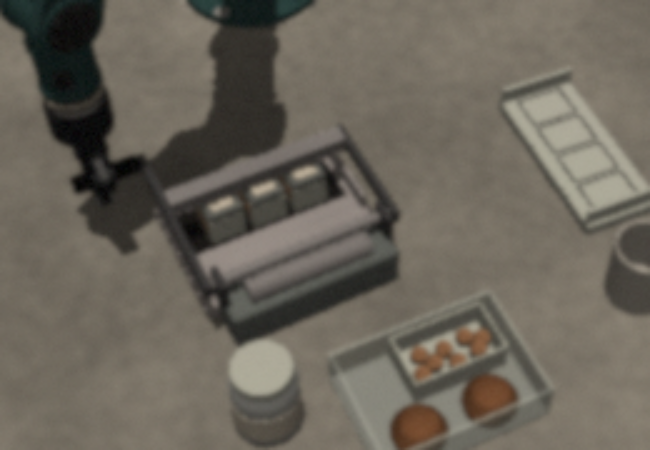

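```bash
cat > lev.py <<'E'
from h import *
a=np.radians(PA);U=np.array([[np.cos(a),-np.sin(a)],[np.sin(a),np.cos(a)]])
for n in('top','scene'):
  p=robot.read_camera(n);P=cloud(p);L=(P[...,:2]-PO)@U
  for ys in((-126,-119),(119,126),(-100,100)):
    for xs in ((-85,-60),(-50,-20),(-20,12),(12,30),(50,110)):
      m=(L[...,1]>ys[0])&(L[...,1]<ys[1])&(L[...,0]>xs[0])&(L[...,0]<xs[1])&(P[...,2]>50)
      if m.sum()>3: print(n,ys,xs,m.sum(),np.percentile(P[m][:,2],[10,50,90,97]).round(1))
  m=(L[...,1]>-210)&(L[...,1]<-195)&(P[...,2]>60)&(P[...,2]<130)
  if m.sum()>3:print('bar end',m.sum(),np.percentile(np.c_[L[m],P[m][:,2]],[5,50,95],axis=0).round(0))
go()
E
python3 lev.py
```

```text
top (-126, -119) (-85, -60) 183 [101.7 547.2 597.7 607.4]
top (-126, -119) (-50, -20) 28 [ 96.4  98.8 101.7 103.8]
top (-126, -119) (-20, 12) 28 [ 95.7  97.3 100.4 100.5]
top (-126, -119) (12, 30) 16 [ 94.9  98.   99.4 100.9]
top (-126, -119) (50, 110) 47 [91.2 93.9 97.  97.7]
top (119, 126) (-20, 12) 27 [ 94.8  98.2  99.6 100.9]
top (119, 126) (12, 30) 14 [93.8 96.5 98.7 99.2]
top (119, 126) (50, 110) 52 [91.9 94.2 96.4 97.5]
top (-100, 100) (-85, -60) 3154 [583.8 680.3 744.6 757.7]
top (-100, 100) (-50, -20) 237 [ 69.3  72.8 797.7 801.3]
top (-100, 100) (-20, 12) 722 [ 73.5 101.8 104.6 106.1]
top (-100, 100) (12, 30) 315 [67.2 71.3 74.2 75.3]
scene (-126, -119) (-85, -60) 141 [102.5 566.1 602.5 609.4]
scene (-126, -119) (-50, -20) 23 [ 85.8  97.6 101.3 101.7]
scene (-126, -119) (-20, 12) 26 [ 84.   97.   99.9 101.7]
scene (-126, -119) (12, 30) 13 [ 81.4  94.1  98.6 102.3]
scene (-126, -119) (50, 110) 47 [84.1 92.9 96.8 97.6]
scene (119, 126) (-20, 12) 13 [ 91.8  97.8 101.6 101.9]
scene (119, 126) (12, 30) 15 [ 83.9  94.5  99.6 101.8]
scene (119, 126) (50, 110) 45 [83.  92.2 96.6 97.6]
scene (-100, 100) (-85, -60) 1152 [557.  629.9 671.5 678.9]
scene (-100, 100) (-20, 12) 583 [ 70.9 100.  104.1 105.6]
scene (-100, 100) (12, 30) 435 [ 59.5  72.8  98.8 103.1]
bar end 99 [[-1138.  -209.    67.]
 [-1121.  -203.    97.]
 [  -67.  -195.   123.]]
at [ 392.1 -323.2   57. ] yaw 95.1 w 22.6 t 23.9 F [-4.8  1.2  8. ] j7 1.28
```

{"name": "jog_arm", "arguments": {
  "series": [
    [[0,0,0],[0,0,0],10],
    [[0,0,0],[0,0,0],10],
    [[0,0,0.02],[0,0,0],10],
    [[0,0,0.04],[0,0,0],10],
    [[0,0,0.05],[0,0,0],10],
    [[0,0,0.05],[0,0,0],10]
  ],
  "grip_force": 110
}}

```text
time_s: 24.5
eef_pos: [392.1, -323.2, 48.2]
tcp_rot: [3.139, 0.001, 1.659]
wrist_force: [-6.8, 2.5, 25.4]
width: 22.0
grasp_force: 107.0
```

```bash
python3 lev.py | grep -v -- "(-85"
```

```text
top (-126, -119) (-50, -20) 24 [89.5 91.9 93.7 93.8]
top (-126, -119) (-20, 12) 29 [90.6 91.8 93.8 94.7]
top (-126, -119) (12, 30) 15 [89.6 91.1 95.1 97.6]
top (-126, -119) (50, 110) 48 [90.8 92.6 95.1 95.8]
top (119, 126) (-20, 12) 27 [89.4 91.7 93.6 95. ]
top (119, 126) (12, 30) 14 [89.5 92.8 94.  95.6]
top (119, 126) (50, 110) 51 [90.  92.3 94.5 95.6]
top (-100, 100) (-50, -20) 441 [ 69.7 782.8 800.1 803.7]
top (-100, 100) (-20, 12) 720 [ 74.   96.4  99.2 100.4]
top (-100, 100) (12, 30) 311 [67.8 71.2 73.7 75.2]
scene (-126, -119) (-50, -20) 22 [76.2 90.9 93.1 95.5]
scene (-126, -119) (-20, 12) 22 [86.7 91.  94.3 94.9]
scene (-126, -119) (12, 30) 14 [79.6 90.2 92.8 93.3]
scene (-126, -119) (50, 110) 52 [79.9 90.4 95.3 96.2]
scene (119, 126) (-20, 12) 13 [87.9 91.  94.5 95.1]
scene (119, 126) (12, 30) 12 [86.  90.2 94.8 95.6]
scene (119, 126) (50, 110) 44 [81.5 90.6 94.4 95.9]
scene (-100, 100) (-20, 12) 543 [ 75.3  94.9  98.8 100. ]
scene (-100, 100) (12, 30) 408 [57.8 72.4 91.8 97.5]
bar end 95 [[-1136.  -209.    68.]
 [-1124.  -202.    92.]
 [  -67.  -196.   124.]]
at [ 392.1 -323.2   48.3] yaw 95.1 w 22.1 t 24.6 F [-7.2  2.4 23.8] j7 1.3
```

{"name": "jog_arm", "arguments": {
  "series": [
    [[0,0,0],[0,0,0],10],
    [[0,0,0],[0,0,0],10],
    [[0,0,0],[0,0,0],10],
    [[0,0,0],[0,0,0],10],
    [[0,0,0],[0,0,0],10],
    [[0,0,0],[0,0,0],10],
    [[0,0,0],[0,0,0],10],
    [[0,0,0],[0,0,0],10]
  ]
}}

```text
time_s: 25.4
eef_pos: [392.1, -323.2, 48.4]
tcp_rot: [3.139, 0.002, 1.659]
wrist_force: [-7.0, 2.8, 22.7]
width: 21.9
grasp_force: 106.9
```

{"name": "jog_arm", "arguments": {
  "series": [
    [[0,0.004,-0.087],[0,0,0],10],
    [[0,0.015,-0.173],[0,0,0],10],
    [[0,0.033,-0.259],[0,0,0],10],
    [[0,0.058,-0.342],[0,0,0],10],
    [[0,0.089,-0.423],[0,0,0],10],
    [[0,0.128,-0.501],[0,0,0],10],
    [[0,0.172,-0.576],[0,0,0],10],
    [[0,0.223,-0.646],[0,0,0],10]
  ],
  "grip_force": 60
}}

```text
time_s: 26.2
eef_pos: [429.7, -319.6, 175.8]
tcp_rot: [-3.132, -0.001, 1.657]
wrist_force: [-14.6, 1.7, 10.0]
width: 21.5
grasp_force: 95.9
```

{"name": "jog_arm", "arguments": {
  "series": [
    [[0,0.056,-0.067],[0,0,0],10],
    [[0,0.118,-0.128],[0,0,0],10],
    [[0,0.185,-0.184],[0,0,0],10],
    [[0,0.256,-0.235],[0,0,0],10],
    [[0,0.331,-0.279],[0,0,0],10],
    [[0,0.409,-0.317],[0,0,0],10],
    [[0,0.49,-0.348],[0,0,0],10],
    [[0,0.573,-0.373],[0,0,0],10]
  ]
}}

```text
time_s: 27.0
eef_pos: [545.9, -308.7, 256.2]
tcp_rot: [-3.136, -0.005, 1.66]
wrist_force: [-16.2, 7.7, 2.9]
width: 21.9
grasp_force: 96.2
```

{"name": "jog_arm", "arguments": {
  "series": [
    [[0,0.086,-0.017],[0,0,0],10],
    [[0,0.172,-0.028],[0,0,0],10],
    [[0,0.259,-0.031],[0,0,0],10],
    [[0,0.34,-0.027],[0,0,0],10],
    [[0,0.346,-0.027],[0,0,0],10],
    [[0,0.346,-0.027],[0,0,0],10]
  ]
}}

```text
time_s: 27.6
eef_pos: [619.6, -302.5, 258.5]
tcp_rot: [-3.14, 0.002, 1.667]
wrist_force: [-4.6, 1.2, 12.9]
width: 22.2
grasp_force: 107.6
```

```bash
python3 -c "
from h import *
go((*pr(148.3,-178),257,5.3))"
```

```text
at [ 619.6 -302.5  258.5] yaw 95.5 w 22.2 t 27.6 F [-4.6  1.2 12.9] j7 0.84
(np.float64(619.1079373062614), np.float64(-301.0404381585305), 257, 5.3) -> [0.008, -0.002, 0.008] [-0.0002, 0.0004, 0.0007] dist 2 ang 0.3
```

{"name": "jog_arm", "arguments": {
  "series": [
    [[0,0,0],[0,0,0],40],
    [[0,0,0],[0,0,0],85],
    [[0,0,0],[0,0,0],85],
    [[0,0,-0.15],[0,0,0],85],
    [[0,0,-0.35],[0,0,0],85],
    [[0,-0.1,-0.5],[0,0,0],85],
    [[0.1,-0.3,-0.5],[0,0,0],85],
    [[0.3,-0.5,-0.5],[0,0,0],85]
  ]
}}

```text
time_s: 28.4
eef_pos: [518.8, -257.2, 355.8]
tcp_rot: [3.14, 0.004, 1.657]
wrist_force: [-0.3, 0.7, -0.2]
width: 84.9
grasp_force: 0.0
```

{"name": "jog_arm", "arguments": {
  "series": [
    [[0.2,-0.1,0],[0,0,0],85],
    [[0.4,-0.2,0.05],[0,0,0],85],
    [[0.5,-0.25,0.2],[0,0,0],85],
    [[0.5,-0.25,0.4],[0,0,0],85],
    [[0.5,-0.25,0.5],[0,0,0],85],
    [[0.5,-0.25,0.5],[0,0,0],85]
  ]
}}

```text
time_s: 29.0
eef_pos: [458.9, -158.1, 252.2]
tcp_rot: [-3.135, -0.002, 1.662]
wrist_force: [0.1, -0.3, 0.5]
width: 85.1
grasp_force: 0.0
```

```bash
python3 -c "
from h import *
p=robot.read_camera('scene');P=cloud(p);tubs(p,(380,560,-280,10),64,82);save(p,'s4')
for Q in blobs(P,130,320,(560,660,-400,50)): print('lever',rect(Q),np.round(Q.mean(0)))
p=robot.read_camera('wrist');mat(p);P=cloud(p);save(p,'w4')
p=robot.read_camera('top');mat(p)
m=robot.silhouettes(p,'shelf')[0]['region'];Q=cloud(p)[m];print(rect(Q[Q[:,2]>12]))
a=pr(0,56);go((*a,150,5.3),(*a,37,5.3))"
cd pics; python3 -c "
import cv2;a=cv2.imread('s4.png');b=cv2.imread('w4.png');cv2.imwrite('c4.png',cv2.resize(cv2.hconcat([a,b]),(800,300)))"
```

```text
blob 134 (array([441.1, -78.8]), array([47.4, 39.7]), -86.3) mean [441.7 -80.4  71.2]
blob 138 (array([ 445.8, -136. ]), array([45.5, 43.1]), -80.9) mean [ 447.3 -136.8   71.8]
blob 129 (array([ 452. , -191.6]), array([45.6, 41.9]), -82.3) mean [ 452.3 -190.5   71.3]
lever (array([ 602.3, -165.2]), array([339.1,  36.3]), -84.3) [ 609. -167.  233.]
bed (array([ 484.2, -134.1]), array([249.5, 187. ]), -84.9)
blob 2498 (array([452.1, -80.6]), array([60.2, 45.1]), 5.3) mean [452.1 -80.   71.9]
blob 2153 (array([ 457.4, -136.3]), array([60. , 45.6]), 5.2) mean [ 457.4 -135.6   71.9]
blob 1849 (array([ 461.8, -192.5]), array([59.9, 45. ]), 5.2) mean [ 461.8 -191.4   71.8]
bed (array([ 481.1, -135.4]), array([250.1, 184.8]), -84.7)
blob 323 (array([449.9, -80.6]), array([59.8, 45.9]), 5.6) mean [450.3 -80.4  71.9]
blob 321 (array([ 455.1, -136.8]), array([59.8, 45.5]), 4.8) mean [ 455.4 -136.6   71.8]
(array([519.8, 289.5]), array([250.3, 111.1]), 1.2)
at [ 462.3 -160.2  256. ] yaw 95.2 w 85.2 t 29.2 F [ 0.1 -0.7  1. ] j7 0.64
(np.float64(449.82724710299254), np.float64(-81.7394169016634), 150, 5.3) -> [0.397, -0.028, 0.529] [0.0004, 0.0002, -0.0003] dist 132 ang 0.2
(np.float64(449.82724710299254), np.float64(-81.7394169016634), 37, 5.3) -> [0.397, -0.03, 1.094] [0.0004, 0.0002, -0.0003] dist 233 ang 0.2
```

View pics/c4.png

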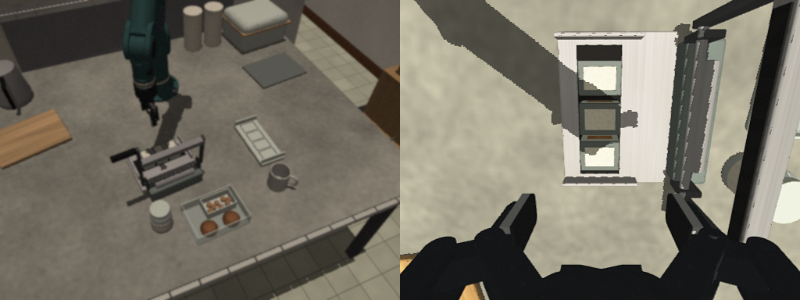

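The lever is fully up and the tubs are still square on the mat (wrist view: (600,78), (600,118), (600,155)). Now I move them to the shelf, left tub first.

{"name": "jog_arm", "arguments": {
  "series": [
    [[0.2,-0.01,0.1],[0,0,0],85],
    [[0.38,-0.03,0.25],[0,0,0],85],
    [[0.397,-0.03,0.45],[0,0,0],85],
    [[0.397,-0.03,0.65],[0,0,0],85],
    [[0.397,-0.03,0.75],[0,0,0],85],
    [[0.397,-0.03,0.75],[0,0,0],85],
    [[0.397,-0.03,0.75],[0,0,0],85]
  ]
}}

```text
time_s: 29.9
eef_pos: [449.3, -81.5, 105.7]
tcp_rot: [3.14, 0.0, 1.661]
wrist_force: [0.3, 0.4, 0.4]
width: 85.1
grasp_force: 0.0
```

```bash
python3 -c "
from h import *
a=pr(0.5,56);go((*a,37,5.3))"
```

```text
at [449.3 -81.5 105.7] yaw 95.2 w 85.1 t 29.9 F [0.3 0.4 0.4] j7 0.72
(np.float64(450.32510945208486), np.float64(-81.69323160794012), 37, 5.3) -> [-0.001, 0.004, 0.343] [0.0003, 0.0001, -0.0004] dist 69 ang 0.2
```

{"name": "jog_arm", "arguments": {
  "series": [
    [[0,0.004,0.2],[0,0,0],85],
    [[0,0.004,0.32],[0,0,0],85],
    [[0,0.004,0.343],[0,0,0],85],
    [[0,0.004,0.343],[0,0,0],85],
    [[0,0.004,0.343],[0,0,0],50],
    [[0,0.004,0.343],[0,0,0],50],
    [[0,0.004,0.343],[0,0,0],50],
    [[0,0.004,0.343],[0,0,0],50]
  ],
  "grip_force": 50
}}

```text
time_s: 30.7
eef_pos: [450.2, -81.1, 37.8]
tcp_rot: [3.138, 0.001, 1.662]
wrist_force: [-0.2, -0.5, 7.9]
width: 59.5
grasp_force: 52.9
```

{"name": "jog_arm", "arguments": {
  "series": [
    [[0,0,0],[0,0,0],50],
    [[0,0,-0.2],[0,0,0],50],
    [[0,0,-0.4],[0,0,0],50],
    [[0.2,0,-0.5],[0,0,-0.023],50],
    [[0.4,0,-0.5],[0,0,-0.046],50],
    [[0.6,0,-0.5],[0,0,-0.069],50],
    [[0.8,0.03,-0.5],[0,0,-0.092],50],
    [[1,0.06,-0.5],[0,0,-0.115],50]
  ]
}}

```text
time_s: 31.5
eef_pos: [441.8, 121.0, 137.0]
tcp_rot: [3.141, 0.0, 2.39]
wrist_force: [1.0, -0.2, -2.0]
width: 59.2
grasp_force: 57.3
```

```bash
cat >> h.py <<'E'
SO=np.array([519.9,289.3]);SA=1.1
def sp(x): a=np.radians(SA);return SO+[x*np.cos(a),x*np.sin(a)]
E
python3 -c "
from h import *
go((*sp(-84),137,91.1))"
```

```text
at [441.8 121.  137. ] yaw 137.0 w 59.2 t 31.5 F [ 1.  -0.2 -2. ] j7 0.8
(np.float64(435.91548018178185), np.float64(287.6874148384261), 137, 91.1) -> [0.59, 0.589, 0.0] [0.0001, 0.0001, -0.1226] dist 167 ang 44.1
```

{"name": "jog_arm", "arguments": {
  "series": [
    [[0.15,0.15,0],[0,0,-0.023],50],
    [[0.3,0.3,0],[0,0,-0.046],50],
    [[0.45,0.45,0],[0,0,-0.069],50],
    [[0.59,0.589,0],[0,0,-0.092],50],
    [[0.59,0.589,0],[0,0,-0.115],50],
    [[0.59,0.589,0.1],[0,0,-0.1226],50],
    [[0.59,0.589,0.23],[0,0,-0.1226],50],
    [[0.59,0.589,0.23],[0,0,-0.1226],50]
  ]
}}

```text
time_s: 32.3
eef_pos: [435.4, 284.7, 88.4]
tcp_rot: [-3.138, -0.005, -3.128]
wrist_force: [0.0, -0.6, -2.1]
width: 59.5
grasp_force: 57.1
```

{"name": "jog_arm", "arguments": {
  "series": [
    [[0,0,0],[0,0,0],50],
    [[0,0,0],[0,0,0],50]
  ]
}}

```text
time_s: 32.5
eef_pos: [438.3, 286.3, 91.3]
tcp_rot: [3.141, 0.002, -3.129]
wrist_force: [0.1, 0.0, -3.3]
width: 59.7
grasp_force: 57.1
```

```bash
python3 -c "
from h import *
p=robot.read_camera('wrist')
P=cloud(p)
for Q in blobs(P,13,26,(390,660,220,360),800): print('shelf',len(Q),rect(Q))
for Q in blobs(P,38,50,(390,660,220,360),50): print('fence',len(Q),rect(Q))
save(p,'w5')
go((*sp(-84),40,91.1))"
```

```text
shelf 1311 (array([399.3, 288.4]), array([110. ,   5.2]), -88.8)
shelf 4294 (array([440.6, 289.4]), array([110. ,  55.6]), -88.9)
shelf 1750 (array([568., 292.]), array([109.8,  27. ]), -89.0)
fence 1625 (array([404.1, 288.4]), array([109.2,   6.6]), -89.3)
at [438.5 286.5  91.4] yaw -179.3 w 59.2 t 32.55 F [-0.2  1.1 -2.9] j7 1.08
(np.float64(435.91548018178185), np.float64(287.6874148384261), 40, 91.1) -> [0.013, 0.006, 0.257] [0.0002, 0.0003, -0.001] dist 51 ang 0.4
```

View pics/w5.png

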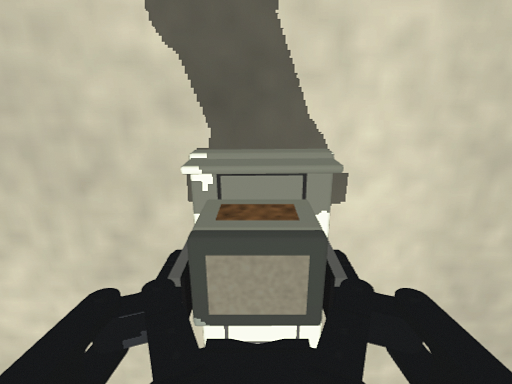

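The wrist view shows the held tub over the near end space; the outline lies behind its top edge (rows 172–200) and the end fence at row 160. I check the held tub against the shelf in the same picture.

```bash
python3 -c "
from h import *
for n in ('wrist','top','scene'):
  p=robot.read_camera(n);P=cloud(p);print(n)
  for Q in blobs(P,119,132,(390,480,240,340),40): print('held',len(Q),rect(Q),Q.mean(0))
  for Q in blobs(P,38,50,(390,660,220,360),30): print('fence',len(Q),rect(Q))
go((*sp(-84),40,91.1))"
```

```text
wrist
held 13746 (array([437.4, 286. ]), array([86.8, 46.4]), -89.3) [434.36751645 285.80393633 125.31322269]
fence 1622 (array([404.3, 288.6]), array([109.4,   6.5]), -88.9)
top
held 57 (array([455.6, 276.9]), array([44.3, 11.3]), 84.9) [455.47599674 273.83087148 124.24599023]
fence 72 (array([637.4, 292.6]), array([108. ,   3.6]), -89.9)
scene
held 176 (array([446.8, 286.3]), array([78.5, 45.3]), -67.2) [443.92364381 289.65544053 124.49305178]
fence 69 (array([640.4, 292.2]), array([110.5,   9.5]), -88.4)
at [438.2 286.4  91. ] yaw -179.3 w 59.3 t 32.7 F [-0.4 -0.2 -1.8] j7 1.08
(np.float64(435.91548018178185), np.float64(287.6874148384261), 40, 91.1) -> [0.012, 0.006, 0.255] [0.0002, 0.0002, -0.001] dist 51 ang 0.4
```

{"name": "jog_arm", "arguments": {
  "series": [
    [[0.004,0.011,0.1],[0,0,-0.001],50],
    [[0.004,0.011,0.2],[0,0,-0.001],50],
    [[0.004,0.011,0.255],[0,0,-0.001],50],
    [[0.004,0.011,0.266],[0,0,-0.001],50],
    [[0.004,0.011,0.266],[0,0,-0.001],50],
    [[0.004,0.011,0.266],[0,0,-0.001],70],
    [[0.004,0.011,0.266],[0,0,-0.001],85],
    [[0.004,0.011,0.266],[0,0,-0.001],85]
  ]
}}

```text
time_s: 33.5
eef_pos: [437.4, 288.5, 37.2]
tcp_rot: [3.141, 0.001, -3.122]
wrist_force: [0.3, -0.5, 0.6]
width: 85.1
grasp_force: 0.0
```

{"name": "jog_arm", "arguments": {
  "series": [
    [[0,0,0],[0,0,0],85],
    [[0,0,-0.2],[0,0,0],85],
    [[0,0,-0.4],[0,0,0],85],
    [[0,-0.2,-0.6],[0,0,0],85],
    [[0,-0.4,-0.7],[0,0,0],85],
    [[0,-0.6,-0.7],[0,0,0],85],
    [[0,-0.6,-0.7],[0,0,0],85],
    [[0,-0.6,-0.7],[0,0,0],85]
  ]
}}

```text
time_s: 34.3
eef_pos: [439.2, 167.3, 177.2]
tcp_rot: [3.141, 0.0, -3.125]
wrist_force: [0.2, 0.5, -0.3]
width: 85.0
grasp_force: 0.0
```

```bash
cat >> h.py <<'E'
def shelf(p):
    P=cloud(p)
    S=P[(P[...,0]>370)&(P[...,0]<670)&(P[...,1]>215)&(P[...,1]<365)&(P[...,2]>14)&(P[...,2]<50)]
    c,w,a=rect(S);print("shelf",c,w,a)
    r=np.radians(a);U=np.array([[np.cos(r),-np.sin(r)],[np.sin(r),np.cos(r)]])
    for Q in blobs(P,63,82,(390,660,220,360),60):
        q,w2,b=rect(Q);print("tub in shelf frame",((q-c)@U).round(1),w2,"long side angle rel",round(b-a,1),"world",q)
E
python3 -c "
from h import *
p=robot.read_camera('top');shelf(p);mat(p)
p=robot.read_camera('scene');shelf(p)
p=robot.read_camera('wrist');shelf(p);P=cloud(p);save(p,'w6')
for Q in blobs(P,38,50,(390,660,220,360),50): print('fence',len(Q),rect(Q))
a=pr(0,0);go((*a,150,5.3))
i=p['pixels'];cv2.imwrite('pics/w6.png',i[...,::-1])"
```

```text
shelf [525.  289.6] [239.5 110.6] 1.0
tub in shelf frame [-89.4  -1.9] [61.8 43.7] long side angle rel -89.3 world [435.6 286.1]
bed (array([ 481.2, -135.3]), array([249.8, 184.6]), -84.6)
blob 325 (array([ 459.3, -193.6]), array([60.1, 46.3]), 4.8) mean [ 459.3 -193.    71.6]
blob 318 (array([ 455. , -136.8]), array([59.5, 45.4]), 4.9) mean [ 455.2 -136.6   71.8]
shelf [525.6 291.4] [250.4 113.2] 1.1
tub in shelf frame [-87.9  -1.2] [63.3 48.1] long side angle rel -90.4 world [437.7 288.5]
shelf [520.4 291. ] [247.  110.3] 1.2
tub in shelf frame [-84.5  -1.7] [60.7 45.5] long side angle rel -89.9 world [436.  287.5]
fence 835 (array([404.5, 288.2]), array([109.2,   6.5]), -88.8)
fence 328 (array([422.6, 275.7]), array([72.9, 35.5]), -50.1)
fence 236 (array([639.4, 258.2]), array([38.9,  6.6]), -88.0)
at [439.2 169.8 176.7] yaw -178.8 w 85.2 t 34.45 F [ 0.  -0.6  0. ] j7 1.25
(np.float64(455.0), np.float64(-137.5), 150, 5.3) -> [-0.046, -1.538, 0.133] [0.0, -0.0001, 0.2387] dist 309 ang 85.9
```

View pics/w6.png

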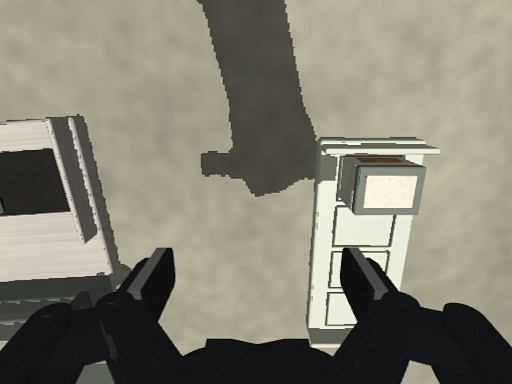

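The wrist view shows the tub in the end space at (388,185), slightly off towards the press side in y (about 1.8 mm). I will correct the next target and fine-check at the end.

{"name": "jog_arm", "arguments": {
  "series": [
    [[-0.01,-0.2,0],[0,0,0.023],85],
    [[-0.01,-0.4,0],[0,0,0.046],85],
    [[-0.02,-0.6,0],[0,0,0.069],85],
    [[-0.03,-0.8,0],[0,0,0.092],85],
    [[-0.04,-1,0],[0,0,0.115],85],
    [[-0.046,-1,0],[0,0,0.138],85],
    [[-0.046,-1,0],[0,0,0.161],85],
    [[-0.046,-1,0],[0,0,0.184],85]
  ]
}}

```text
time_s: 35.25
eef_pos: [452.9, -30.6, 176.5]
tcp_rot: [-3.141, 0.0, 2.001]
wrist_force: [-0.1, 0.4, 0.7]
width: 85.2
grasp_force: 0.0
```

```bash
sed -i 's/^SO=np.array.*;SA/SO=np.array([522.4,291.9]);SA/' h.py; python3 -c "
from h import *
a=pr(0,0);go((*a,95,5.3))"
```

```text
at [452.9 -30.6 176.5] yaw 114.6 w 85.2 t 35.25 F [-0.1  0.4  0.7] j7 0.77
(np.float64(455.0), np.float64(-137.5), 95, 5.3) -> [-0.49, -0.213, 0.408] [-0.0001, 0.0, 0.0537] dist 134 ang 19.3
```

{"name": "jog_arm", "arguments": {
  "series": [
    [[-0.2,-0.09,0],[0,0,0.023],85],
    [[-0.4,-0.18,0],[0,0,0.046],85],
    [[-0.49,-0.213,0.1],[0,0,0.0537],85],
    [[-0.49,-0.213,0.3],[0,0,0.0537],85],
    [[-0.49,-0.213,0.38],[0,0,0.0537],85],
    [[-0.49,-0.213,0.38],[0,0,0.0537],85],
    [[-0.49,-0.213,0.38],[0,0,0.0537],85]
  ]
}}

```text
time_s: 35.95
eef_pos: [455.4, -137.6, 100.7]
tcp_rot: [-3.141, -0.0, 1.669]
wrist_force: [0.6, 0.4, -0.4]
width: 85.0
grasp_force: 0.0
```

```bash
python3 -c "
from h import *
a=pr(0,0);go((*a,37.3,5.3))
p=robot.read_camera('wrist');tubs(p,(380,560,-280,10),64,82)"
```

```text
at [ 455.4 -137.6  100.7] yaw 95.6 w 85.0 t 35.95 F [ 0.6  0.4 -0.4] j7 0.87
(np.float64(455.0), np.float64(-137.5), 37.3, 5.3) -> [0.0, -0.002, 0.317] [-0.0001, -0.0, 0.0009] dist 63 ang 0.3
blob 6148 (array([ 457.2, -136. ]), array([60.5, 46.2]), 5.7) mean [ 456.9 -134.2   71.7]
blob 4976 (array([ 461.7, -192.6]), array([60. , 47.1]), 5.4) mean [ 461.3 -189.7   71.4]
```

{"name": "jog_arm", "arguments": {
  "series": [
    [[0,0,0.2],[0,0,0.001],85],
    [[0,0,0.3],[0,0,0.001],85],
    [[0,0,0.317],[0,0,0.001],85],
    [[0,0,0.317],[0,0,0.001],85],
    [[0,0,0.317],[0,0,0.001],50],
    [[0,0,0.317],[0,0,0.001],50],
    [[0,0,0.317],[0,0,0.001],50],
    [[0,0,0.317],[0,0,0.001],50]
  ]
}}

```text
time_s: 36.8
eef_pos: [455.8, -138.5, 39.0]
tcp_rot: [3.139, 0.001, 1.661]
wrist_force: [0.3, 0.8, 5.4]
width: 59.4
grasp_force: 53.2
```

{"name": "jog_arm", "arguments": {
  "series": [
    [[0,0,0],[0,0,0],50],
    [[0,0,-0.2],[0,0,0],50],
    [[0,0,-0.4],[0,0,0],50],
    [[0.2,0,-0.6],[0,0,-0.023],50],
    [[0.4,0,-0.6],[0,0,-0.046],50],
    [[0.6,0,-0.6],[0,0,-0.069],50],
    [[0.8,0,-0.6],[0,0,-0.092],50],
    [[1,0,-0.6],[0,0,-0.115],50]
  ]
}}

```text
time_s: 37.6
eef_pos: [436.3, 62.6, 158.5]
tcp_rot: [3.14, 0.001, 2.39]
wrist_force: [0.7, 0.1, -1.7]
width: 59.4
grasp_force: 55.9
```

```bash
python3 -c "
from h import *
go((*sp(-28),157,91.1))
p=robot.read_camera('top');shelf(p)"
```

```text
at [436.3  62.6 158.5] yaw 136.9 w 59.4 t 37.6 F [ 0.7  0.1 -1.7] j7 0.91
(np.float64(494.4051600605939), np.float64(291.3624716128087), 157, 91.1) -> [0.569, 1.034, 0.009] [0.0002, 0.0002, -0.1227] dist 236 ang 44.2
shelf [519.9 289.6] [249.7 110.7] 0.9
tub in shelf frame [-85.4  -2.2] [61.  45.2] long side angle rel -90.8 world [434.5 286.1]
```

{"name": "jog_arm", "arguments": {
  "series": [
    [[0.1,0.2,0],[0,0,-0.023],50],
    [[0.2,0.4,0],[0,0,-0.046],50],
    [[0.3,0.6,0],[0,0,-0.069],50],
    [[0.42,0.8,0],[0,0,-0.092],50],
    [[0.54,0.98,0],[0,0,-0.115],50],
    [[0.567,1,0],[0,0,-0.1227],50],
    [[0.567,1,0],[0,0,-0.1227],50],
    [[0.567,1,0],[0,0,-0.1227],50]
  ]
}}

```text
time_s: 38.45
eef_pos: [491.3, 282.2, 157.5]
tcp_rot: [-3.14, -0.001, -3.131]
wrist_force: [1.4, -1.7, -3.0]
width: 59.6
grasp_force: 55.9
```

```bash
sed -i 's/^SO=np.array.*;SA/SO=np.array([522.7,292]);SA/' h.py; python3 -c "
from h import *
go((*sp(-28),80,91.1))"
```

```text
at [491.3 282.2 157.5] yaw -179.4 w 59.6 t 38.45 F [ 1.4 -1.7 -3. ] j7 1.13
(np.float64(494.705160060594), np.float64(291.4624716128087), 80, 91.1) -> [-0.018, 0.047, 0.388] [-0.0003, -0.0001, -0.0014] dist 78 ang 0.5
```

{"name": "jog_arm", "arguments": {
  "series": [
    [[-0.018,0.043,0.05],[0,0,-0.0014],50],
    [[-0.018,0.043,0.2],[0,0,-0.0014],50],
    [[-0.018,0.043,0.35],[0,0,-0.0014],50],
    [[-0.018,0.043,0.4],[0,0,-0.0014],50],
    [[-0.018,0.043,0.4],[0,0,-0.0014],50],
    [[-0.018,0.043,0.4],[0,0,-0.0014],50],
    [[-0.018,0.043,0.4],[0,0,-0.0014],50]
  ]
}}

```text
time_s: 39.15
eef_pos: [496.5, 293.0, 78.8]
tcp_rot: [3.14, 0.002, -3.12]
wrist_force: [0.8, -0.7, -0.8]
width: 59.0
grasp_force: 55.8
```

```bash
python3 -c "
from h import *
go((*sp(-28),37.3,91.1))
p=robot.read_camera('wrist');P=cloud(p)
for Q in blobs(P,100,122,(440,540,230,350),400): print('held',len(Q),rect(Q))
shelf(p)
for Q in blobs(P,38,50,(390,660,220,360),50): print('fence',len(Q),rect(Q))"
```

```text
at [496.5 293.   78.8] yaw -178.8 w 59.0 t 39.15 F [ 0.8 -0.7 -0.8] j7 1.16
(np.float64(494.705160060594), np.float64(291.4624716128087), 37.3, 91.1) -> [0.01, -0.008, 0.207] [0.0002, 0.0004, 0.0003] dist 42 ang 0.2
held 15109 (array([494.7, 292.3]), array([86.7, 47.1]), -88.9)
shelf [512.9 290.9] [231.7 110.4] 1.4
tub in shelf frame [-76.5  -1.5] [60.4 45.5] long side angle rel -90.3 world [436.5 287.5]
tub in shelf frame [-41.    2.1] [58.8  1.8] long side angle rel -90.3 world [471.9 292. ]
fence 2273 (array([404.5, 288.5]), array([108.8,   6. ]), -88.7)
```

{"name": "jog_arm", "arguments": {
  "series": [
    [[0.005,-0.01,0.1],[0,0,0.0003],50],
    [[0.005,-0.01,0.18],[0,0,0.0003],50],
    [[0.005,-0.01,0.205],[0,0,0.0003],50],
    [[0.005,-0.01,0.208],[0,0,0.0003],50],
    [[0.005,-0.01,0.208],[0,0,0.0003],50],
    [[0.005,-0.01,0.208],[0,0,0.0003],70],
    [[0.005,-0.01,0.208],[0,0,0.0003],85],
    [[0.005,-0.01,0.208],[0,0,0.0003],85]
  ]
}}

```text
time_s: 40.0
eef_pos: [495.0, 291.1, 36.5]
tcp_rot: [3.141, 0.001, -3.122]
wrist_force: [0.3, 0.0, -0.5]
width: 85.2
grasp_force: 0.0
```

{"name": "jog_arm", "arguments": {
  "series": [
    [[0,0,0],[0,0,0],85],
    [[0,0,-0.2],[0,0,0],85],
    [[0,0,-0.4],[0,0,0],85],
    [[0,-0.2,-0.6],[0,0,0.023],85],
    [[0,-0.4,-0.6],[0,0,0.046],85],
    [[0,-0.6,-0.6],[0,0,0.069],85],
    [[0,-0.8,-0.6],[0,0,0.092],85],
    [[0,-1,-0.6],[0,0,0.115],85]
  ]
}}

```text
time_s: 40.8
eef_pos: [498.3, 89.3, 156.1]
tcp_rot: [3.141, 0.0, 2.433]
wrist_force: [0.2, -0.3, -0.2]
width: 85.1
grasp_force: 0.0
```

```bash
python3 -c "
from h import *
a=pr(0,-56);go((*a,157,5.3))
p=robot.read_camera('top');shelf(p);mat(p)"
```

```text
at [498.3  89.3 156.1] yaw 139.4 w 85.1 t 40.8 F [ 0.2 -0.3 -0.2] j7 0.92
(np.float64(460.17275289700746), np.float64(-193.2605830983366), 157, 5.3) -> [-0.774, -1.197, -0.005] [0.0001, 0.0, 0.1226] dist 285 ang 44.1
shelf [519.8 289.6] [249.4 109.9] 0.8
tub in shelf frame [-29.3  -0.8] [60.  44.8] long side angle rel -90.0 world [490.5 288.4]
tub in shelf frame [-85.4  -1.9] [61.1 45.2] long side angle rel -90.6 world [434.4 286.5]
bed (array([ 481. , -135.3]), array([249.9, 184.9]), -84.6)
blob 325 (array([ 459.6, -193.6]), array([60.4, 45.9]), 5.6) mean [ 459.7 -193.2   71.7]
```

{"name": "jog_arm", "arguments": {
  "series": [
    [[-0.12,-0.18,0],[0,0,0.02],85],
    [[-0.24,-0.37,0],[0,0,0.04],85],
    [[-0.36,-0.56,0],[0,0,0.06],85],
    [[-0.48,-0.74,0],[0,0,0.08],85],
    [[-0.6,-0.92,0],[0,0,0.1],85],
    [[-0.7,-1,0],[0,0,0.1226],85],
    [[-0.774,-1,0.1],[0,0,0.1226],85],
    [[-0.774,-1,0.2],[0,0,0.1226],85]
  ]
}}

```text
time_s: 41.65
eef_pos: [489.9, -164.6, 116.1]
tcp_rot: [3.138, 0.003, 1.667]
wrist_force: [0.4, 0.9, -0.8]
width: 84.7
grasp_force: 0.0
```

```bash
python3 -c "
from h import *
a=pr(-0.2,-56.2);go((*a,90,5.3))"
```

```text
at [ 489.9 -164.6  116.1] yaw 95.5 w 84.7 t 41.65 F [ 0.4  0.9 -0.8] j7 0.89
(np.float64(459.99208207485987), np.float64(-193.47820215546284), 90, 5.3) -> [-0.129, -0.163, 0.13] [0.0006, 0.0005, 0.0005] dist 49 ang 0.3
```

{"name": "jog_arm", "arguments": {
  "series": [
    [[-0.1,-0.12,0],[0,0,0.0005],85],
    [[-0.13,-0.168,0.05],[0,0,0.0005],85],
    [[-0.13,-0.168,0.13],[0,0,0.0005],85],
    [[-0.13,-0.168,0.13],[0,0,0.0005],85],
    [[-0.13,-0.168,0.13],[0,0,0.0005],85]
  ]
}}

```text
time_s: 42.15
eef_pos: [456.6, -190.8, 89.8]
tcp_rot: [-3.141, -0.0, 1.666]
wrist_force: [0.4, -1.0, -0.9]
width: 84.8
grasp_force: 0.0
```

```bash
python3 -c "
from h import *
a=pr(-0.2,-56.2);go((*a,37.3,5.3))"
```

```text
at [ 456.6 -190.8   89.8] yaw 95.5 w 84.8 t 42.15 F [ 0.4 -1.  -0.9] j7 0.99
(np.float64(459.99208207485987), np.float64(-193.47820215546284), 37.3, 5.3) -> [-0.015, 0.016, 0.263] [-0.0001, -0.0001, 0.0005] dist 53 ang 0.2
```

{"name": "jog_arm", "arguments": {
  "series": [
    [[-0.015,0.016,0.1],[0,0,0],85],
    [[-0.015,0.016,0.24],[0,0,0],85],
    [[-0.015,0.016,0.262],[0,0,0],85],
    [[-0.015,0.016,0.262],[0,0,0],85],
    [[-0.015,0.016,0.262],[0,0,0],50],
    [[-0.015,0.016,0.262],[0,0,0],50],
    [[-0.015,0.016,0.262],[0,0,0],50],
    [[-0.015,0.016,0.262],[0,0,0],50]
  ]
}}

```text
time_s: 42.95
eef_pos: [460.5, -193.9, 38.8]
tcp_rot: [3.14, 0.001, 1.666]
wrist_force: [-0.8, -0.1, 6.2]
width: 59.6
grasp_force: 54.7
```

{"name": "jog_arm", "arguments": {
  "series": [
    [[0,0,0],[0,0,0],50],
    [[0,0,-0.2],[0,0,0],50],
    [[0,0,-0.4],[0,0,0],50],
    [[0.2,0,-0.6],[0,0,-0.023],50],
    [[0.4,0,-0.6],[0,0,-0.046],50],
    [[0.6,0,-0.6],[0,0,-0.069],50],
    [[0.8,0,-0.6],[0,0,-0.092],50],
    [[1,0,-0.6],[0,0,-0.115],50]
  ]
}}

```text
time_s: 43.75
eef_pos: [440.4, 7.0, 158.1]
tcp_rot: [3.141, 0.0, 2.394]
wrist_force: [0.4, 0.2, -1.8]
width: 59.5
grasp_force: 56.0
```

```bash
sed -i 's/^SO=np.array.*;SA/SO=np.array([524.2,292.2]);SA/' h.py;python3 -c "
from h import *
go((470,200,157,91.1),(*sp(28),157,91.1))"
```

```text
at [440.4   7.  158.1] yaw 137.2 w 59.5 t 43.75 F [ 0.4  0.2 -1.8] j7 1.05
(470, 200, 157, 91.1) -> [0.547, 0.808, 0.006] [0.0001, 0.0001, -0.122] dist 195 ang 43.9
(np.float64(552.194839939406), np.float64(292.7375283871913), 157, 91.1) -> [0.561, 1.428, 0.007] [0.0001, 0.0001, -0.122] dist 307 ang 43.9
```

{"name": "jog_arm", "arguments": {
  "series": [
    [[0.1,0.2,0],[0,0,-0.023],50],
    [[0.2,0.4,0],[0,0,-0.046],50],
    [[0.3,0.6,0],[0,0,-0.069],50],
    [[0.42,0.8,0],[0,0,-0.092],50],
    [[0.54,0.98,0],[0,0,-0.115],50],
    [[0.561,1,0],[0,0,-0.122],50],
    [[0.561,1,0],[0,0,-0.122],50],
    [[0.561,1,0],[0,0,-0.122],50]
  ]
}}

```text
time_s: 44.55
eef_pos: [495.2, 226.2, 157.4]
tcp_rot: [-3.14, -0.001, -3.131]
wrist_force: [-0.5, -0.6, -1.5]
width: 59.6
grasp_force: 56.0
```

```bash
python3 -c "
from h import *
go((*sp(28),80,91.1))"
```

```text
at [495.2 226.2 157.4] yaw -179.4 w 59.6 t 44.55 F [-0.5 -0.6 -1.5] j7 1.23
(np.float64(552.194839939406), np.float64(292.7375283871913), 80, 91.1) -> [-0.289, 0.33, 0.386] [-0.0003, -0.0002, -0.0014] dist 117 ang 0.5
```

{"name": "jog_arm", "arguments": {
  "series": [
    [[-0.14,0.17,0],[0,0,-0.0014],50],
    [[-0.28,0.32,0],[0,0,-0.0014],50],
    [[-0.285,0.325,0.15],[0,0,-0.0014],50],
    [[-0.285,0.325,0.3],[0,0,-0.0014],50],
    [[-0.285,0.325,0.39],[0,0,-0.0014],50],
    [[-0.285,0.325,0.39],[0,0,-0.0014],50],
    [[-0.285,0.325,0.39],[0,0,-0.0014],50],
    [[-0.285,0.325,0.39],[0,0,-0.0014],50]
  ]
}}

```text
time_s: 45.35
eef_pos: [553.3, 293.0, 80.9]
tcp_rot: [3.141, 0.002, -3.122]
wrist_force: [-0.2, 0.1, -1.4]
width: 59.3
grasp_force: 55.9
```

```bash
python3 -c "
from h import *
go((*sp(28),36.8,91.1))
p=robot.read_camera('wrist');P=cloud(p)
for Q in blobs(P,100,122,(480,600,230,350),400): print('held',len(Q),rect(Q))
shelf(p)"
```

```text
at [553.3 293.   80.9] yaw -178.9 w 59.3 t 45.35 F [-0.2  0.1 -1.4] j7 1.21
(np.float64(552.194839939406), np.float64(292.7375283871913), 36.8, 91.1) -> [0.006, -0.001, 0.221] [0.0001, 0.0004, 0.0001] dist 44 ang 0.1
held 14926 (array([552.7, 292.4]), array([86.9, 47.3]), -88.8)
shelf [529.6 291. ] [225.8 110.5] 1.2
tub in shelf frame [-84.   -1.5] [60.4 28. ] long side angle rel -90.2 world [445.7 287.7]
tub in shelf frame [-36.4  -0.1] [60.2 45.5] long side angle rel -90.1 world [493.2 290.1]
tub in shelf frame [0.3 0.9] [58.9  2. ] long side angle rel -90.0 world [529.9 291.9]
```

{"name": "jog_arm", "arguments": {
  "series": [
    [[0.01,-0.004,0.1],[0,0,0],50],
    [[0.01,-0.004,0.19],[0,0,0],50],
    [[0.01,-0.004,0.215],[0,0,0],50],
    [[0.01,-0.004,0.218],[0,0,0],50],
    [[0.01,-0.004,0.218],[0,0,0],50],
    [[0.01,-0.004,0.218],[0,0,0],70],
    [[0.01,-0.004,0.218],[0,0,0],85],
    [[0.01,-0.004,0.218],[0,0,0],85]
  ]
}}

```text
time_s: 46.2
eef_pos: [550.9, 293.2, 36.6]
tcp_rot: [3.141, 0.002, -3.12]
wrist_force: [-0.4, -1.2, 0.2]
width: 84.8
grasp_force: 0.0
```

{"name": "jog_arm", "arguments": {
  "series": [
    [[0,0,0],[0,0,0],85],
    [[0,0,-0.2],[0,0,0],85],
    [[0,0,-0.4],[0,0,0],85],
    [[-0.2,0,-0.6],[0,0,0],85],
    [[-0.4,0,-0.8],[0,0,0],85],
    [[-0.4,0,-1],[0,0,0],85],
    [[-0.4,0,-1],[0,0,0],85],
    [[-0.4,0,-1],[0,0,0],85]
  ]
}}

```text
time_s: 47.0
eef_pos: [631.1, 294.7, 237.3]
tcp_rot: [3.14, 0.003, -3.12]
wrist_force: [-0.3, 0.2, -0.9]
width: 85.1
grasp_force: 0.0
```

```bash
python3 -c "
from h import *
p=robot.read_camera('scene');shelf(p)
p=robot.read_camera('top');shelf(p);
p=robot.read_camera('wrist');shelf(p);save(p,'w7');P=cloud(p)
for Q in blobs(P,38,50,(390,660,220,360),50): print('fence',len(Q),rect(Q))
go()"
```

```text
shelf [525.5 290.2] [249.  112.8] 0.7
tub in shelf frame [-87.   -1.5] [63.8 51.3] long side angle rel -87.0 world [438.5 287.6]
tub in shelf frame [-3.   1.7] [106.7  64.2] long side angle rel 1.3 world [522.5 291.9]
shelf [519.6 289.6] [248.9 111.5] 1.1
tub in shelf frame [28.5  1.2] [60.8 41.6] long side angle rel -90.9 world [548.1 291.3]
tub in shelf frame [-29.2  -1. ] [59.  44.6] long side angle rel -91.0 world [490.4 288. ]
tub in shelf frame [-85.1  -1.5] [61.2 45. ] long side angle rel -90.7 world [434.5 286.5]
shelf [544.4 291.7] [196.4 110.2] 1.2
tub in shelf frame [-51.1  -0.2] [60.  46.4] long side angle rel -90.0 world [493.3 290.4]
tub in shelf frame [5.6 0.8] [59.9 45.4] long side angle rel -89.8 world [550.  292.6]
fence 222 (array([459.6, 288.5]), array([58.9,  1.8]), -88.5)
fence 542 (array([639.2, 293. ]), array([108.6,   6.5]), -88.6)
at [628.2 294.4 233.8] yaw -178.7 w 84.6 t 47.15 F [-0.2 -0.5 -1.2] j7 1.22
```

View pics/w7.png

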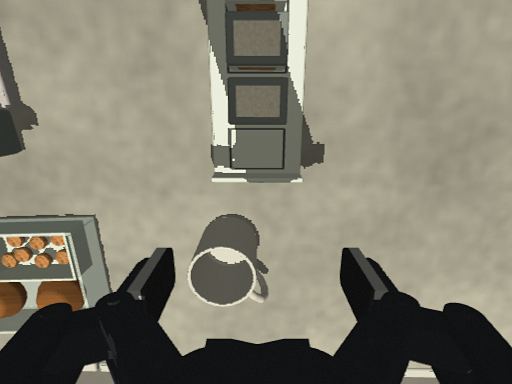

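The wrist view shows two tubs in their spaces (257,100), (257,40) with the end space (257,148) free. All are inside, but tub 0 sits about (−1.4, −1.7) mm off, so I nudge it.

{"name": "jog_arm", "arguments": {
  "series": [
    [[0.2,0,0],[0,0,0],85],
    [[0.4,0,0],[0,0,0],85],
    [[0.6,0,0],[0,0,0],85],
    [[0.8,-0.02,0],[0,0,0],85],
    [[0.955,-0.025,0.15],[0,0,0],85],
    [[0.955,-0.01,0.35],[0,0,0],85],
    [[0.955,-0.01,0.55],[0,0,0],85],
    [[0.955,-0.01,0.6],[0,0,0],85]
  ]
}}

```text
time_s: 47.95
eef_pos: [435.0, 286.5, 111.7]
tcp_rot: [-3.136, -0.008, -3.118]
wrist_force: [-0.1, -0.6, -0.0]
width: 84.6
grasp_force: 0.0
```

{"name": "jog_arm", "arguments": {
  "series": [
    [[0,0,0],[0,0,0],85],
    [[0,0,0],[0,0,0],85]
  ]
}}

```text
time_s: 48.15
eef_pos: [439.8, 288.5, 116.5]
tcp_rot: [3.141, 0.001, -3.12]
wrist_force: [0.1, -0.9, 0.0]
width: 85.0
grasp_force: 0.0
```

```bash
python3 -c "
from h import *
go((437.4,288.5,37.3,91.1),(438.7,290.3,37.3,91.1))"
```

```text
at [439.8 288.5 116.5] yaw -178.8 w 85.0 t 48.15 F [ 0.1 -0.9  0. ] j7 1.1
(437.4, 288.5, 37.3, 91.1) -> [0.012, 0.0, 0.396] [0.0, 0.0001, 0.0003] dist 79 ang 0.1
(438.7, 290.3, 37.3, 91.1) -> [0.006, 0.009, 0.396] [0.0, 0.0001, 0.0003] dist 79 ang 0.1
```

{"name": "jog_arm", "arguments": {
  "series": [
    [[0.012,0,0.2],[0,0,0],85],
    [[0.012,0,0.36],[0,0,0],85],
    [[0.012,0,0.395],[0,0,0],85],
    [[0.012,0,0.395],[0,0,0],85],
    [[0.012,0,0.395],[0,0,0],50],
    [[0.012,0,0.395],[0,0,0],50],
    [[0.012,0,0.395],[0,0,0],50],
    [[0.012,0,0.395],[0,0,0],50]
  ]
}}

```text
time_s: 48.95
eef_pos: [438.2, 289.0, 38.9]
tcp_rot: [3.14, 0.003, -3.12]
wrist_force: [0.4, -0.5, 7.2]
width: 59.1
grasp_force: 55.4
```

{"name": "jog_arm", "arguments": {
  "series": [
    [[0,0,-0.02],[0,0,0],50],
    [[-0.0065,0.009,-0.02],[0,0,0],50],
    [[-0.0065,0.009,-0.02],[0,0,0],50],
    [[-0.0065,0.009,0],[0,0,0],50],
    [[-0.0065,0.009,0],[0,0,0],50],
    [[-0.0065,0.009,0],[0,0,0],70],
    [[-0.0065,0.009,0],[0,0,0],85],
    [[-0.0065,0.009,0],[0,0,0],85]
  ]
}}

```text
time_s: 49.75
eef_pos: [438.0, 290.2, 36.7]
tcp_rot: [-3.141, -0.0, -3.12]
wrist_force: [1.2, -0.8, -0.8]
width: 84.8
grasp_force: 0.0
```

{"name": "jog_arm", "arguments": {
  "series": [
    [[0,0,0],[0,0,0],85],
    [[0,0,-0.2],[0,0,0],85],
    [[0,0,-0.4],[0,0,0],85],
    [[0,-0.1,-0.6],[0,0,0],85],
    [[0,-0.3,-0.8],[0,0,0],85],
    [[0,-0.5,-0.8],[0,0,0],85],
    [[-0.1,-0.7,-0.8],[0,0,0],85],
    [[-0.1,-0.7,-0.8],[0,0,0],85]
  ]
}}

```text
time_s: 50.55
eef_pos: [463.4, 144.1, 197.7]
tcp_rot: [-3.139, 0.003, -3.131]
wrist_force: [-0.1, -0.2, -0.6]
width: 84.9
grasp_force: 0.0
```

```bash
python3 -c "
from h import *
p=robot.read_camera('wrist');shelf(p)
p=robot.read_camera('top');shelf(p);P=cloud(p);save(p,'t8')
for Q in blobs(P,130,320,(560,660,-400,50)): print('lever',rect(Q),np.round(Q.mean(0)))
for t in('lunchbox','mug','jar'):
  Q=P[robot.silhouettes(p,t)[0]['region']];print(t,np.nanmedian(Q,0).round())
go()
cv2.imwrite('pics/t8.png',cv2.resize(p['pixels'][110:290,110:390,::-1],None,fx=2.8,fy=2.8))"
```

```text
shelf [520.4 290.9] [247.  110.5] 1.2
tub in shelf frame [-83.7   0.8] [60.5 46.3] long side angle rel -89.8 world [436.7 289.9]
tub in shelf frame [-27.8   0.1] [61.4 45.6] long side angle rel -90.5 world [492.6 290.4]
tub in shelf frame [29.4  0.8] [60.4 46.7] long side angle rel -90.3 world [549.8 292.3]
shelf [541.8 289.6] [205.4 111.2] 0.9
tub in shelf frame [6.2 1.6] [60.7 41.7] long side angle rel -90.8 world [548.  291.3]
tub in shelf frame [-51.   -0.7] [58.7 44.4] long side angle rel -89.9 world [490.8 288.1]
tub in shelf frame [-92.4   1.4] [58.6 15. ] long side angle rel -90.8 world [449.4 289.5]
lever (array([ 598.7, -166.9]), array([337.6,  35.1]), -84.0) [ 602. -171.  245.]
lunchbox [791. -36.  20.]
mug [748. 263.  35.]
jar [ 729. -218.  108.]
at [460.5 152.1 196.5] yaw -178.6 w 84.8 t 50.8 F [-0.   0.2  0.3] j7 1.32
```

View pics/t8.png

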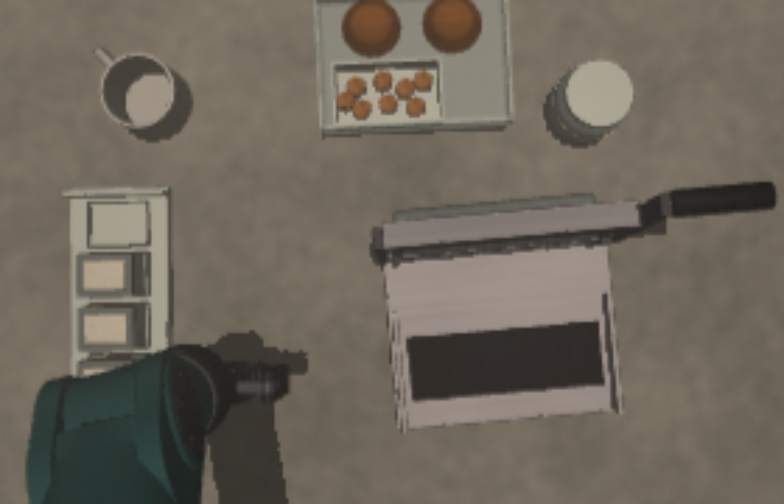

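The top view shows the tubs in the row at about (103,275), (103,325) and (93,368). The lever is up at (720,198), and the lunch box, mug and jar have not moved.

```bash
python3 -c "
from cell import robot
print(robot.job_done())"
```

```text
the job is handed in; nothing more can be done
None
```

I marked the three tubs that were there together in the press, let the lever return fully up, and stood them upright and square in shelf spaces 0 to 2, each within about 1.5 mm of its space's centre; the lunch box, mug and jar were left alone and the job is handed in.

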